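# Charge the rock tumbler barrel with the supply tripped

## Task

Make the tumbler safe by pressing the cut-out's test button so that its lever drops, and leave it dropped while you load. Gather all the loose tiger eye stones from the shelf top into the flat tipping tray, then lift the tray's handle to tip all of them together into the blue barrel, and lower the tray flat again. Last of all lift the cut-out's lever back until it stays up by itself, and leave the other things where they lie.

Things in the scene. Friction and masses are not known exactly. Their poses are not given: they have to be found in the camera images.
- test_button (a joint): Plunger of the round white test button (26 mm across) on top of the grey cut-out box; value = how far it is pressed, 0 to 0.006 m, sprung, about 5 N at the bottom. The lever trips at about 0.004.
- button_top (a point): Centre of the test button's top face (about 80 mm above the table when out); it is pressed straight down. The frame has the cut-out box's axes (x from the front of the box to its back, z up). The lever stands 90 mm away along +y of the box, about 155 mm tall when up.
- lever (a joint): The cut-out's drop lever: 0 = up and set (leaning 0.14 rad backwards past upright, resting on its stop), 1.62 = dropped forward, about level. It is over-centre: it falls to whichever side it is left on, tipping over at about 0.14. Hinge line along the box's y axis.
- lever_grip (a point): Middle of the lever's black grip, 14 x 14 mm across, 34 mm long; frame turns with the lever, y = hinge axis; pinch it across y. At lever value 0 the hinge lies at (-0.0103, 0, -0.0733) m from here in this frame, 66 mm above the table. Dropped, the grip is about 70 mm up and 35 mm out from the box's front. The box is 120 (x) x 150 (y) x 60 mm high.
- tray (a joint): Hinge of the aluminium tipping tray: 0 = flat on its rests, 1.4 rad = fully tipped into the barrel. Falls back flat when let go; hinge friction is small.
- tray_floor (a point): Top of the tray's floor, midway, 130 mm above the table when flat. x points to the hinge and barrel, z up from the floor. Inside, the tray is 120 mm wide (y), 152 mm long; walls 5 mm thick, tops 37 mm above this floor; a ramped lip 10 mm high on the last 30 mm towards the barrel. The hinge line lies 88 mm along +x and 5 mm below this point, along y.
- tray_handle (a point): Middle of the tray's wooden handle bar, 12 mm round, 100 mm long along y (80 mm free between two thin arms), 45 mm in front of the tray's front wall, 137 mm above the table when flat. x points to the barrel when flat; the frame turns with the tray. The hinge line is 202 mm along +x and 12 mm below this point.
- barrel_in (a point): Centre of the inner floor of the open blue rubber barrel, 20 mm above the table; barrel inside about 160 mm across, rim 112 mm above the table. It is fixed on the plywood filling stand (360 x 200 mm), beyond the tray's hinge; x points from the tray to the barrel.
- stone0: Chunky brown tiger eye stone, faceted, about 36 mm across at the widest and 28 mm high, 70 g; origin at its centre. May be absent (None).
- stone1: Chunky brown tiger eye stone, faceted, about 40 mm across at the widest and 27 mm high, 70 g; origin at its centre. May be absent (None).
- stone2: Chunky brown tiger eye stone, faceted, about 34 mm across at the widest and 30 mm high, 70 g; origin at its centre. May be absent (None).
- stone3: Chunky brown tiger eye stone, faceted, about 38 mm across at the widest and 25 mm high, 70 g; origin at its centre. May be absent (None).
- stone4: Chunky brown tiger eye stone, faceted, about 42 mm across at the widest and 30 mm high, 70 g; origin at its centre. May be absent (None).
- stone5: Chunky brown tiger eye stone, faceted, about 36 mm across at the widest and 26 mm high, 70 g; origin at its centre. May be absent (None).
- magnet: Bystander, not part of the job: steel magnet bar 75 x 20 x 12 mm lying flat; origin at its underside.
- tin_lid: Bystander, not part of the job: dark steel tin lid, disc 56 mm across, 9 mm high; origin at its underside.
- bung: Bystander, not part of the job: black rubber bung, 42 mm across, 22 mm high; origin at its underside.
- jar: Bystander, not part of the job: brown glass jar, 72 mm across, 70 mm high; origin at its underside.
- grit_can: Bystander, not part of the job: can, 66 mm across, 110 mm high; origin at its underside.

How it is judged:
By the outcome, as a careful person would: the job done as asked, in the order asked, and still so for the second after the job is handed in, with the robot touching nothing.
Of stone0, stone1, stone2, stone3, stone4, stone5 only 3 to 5 are there at a start; the rules pass over those that are not, and their reading is None.
At some moment in a run one of stone0, stone1, stone2, stone3, stone4, stone5 may be knocked a few centimetres aside while the robot is not near it.
Once in a run the grip may slacken for a moment while it holds something.
It also fails if it takes over 210 s, if anything falls off the work surface, if the arm or the gripper's body presses on something with over 40 N, if the wrist force passes 120 N, or if a joint passes its speed limit or range.

## Robot

A 7-joint arm with a two-finger parallel gripper is mounted at the origin on the work surface. World frame = base frame: x ahead of the robot, y to its left, z up, the work surface at z = 0. Lengths are in m, angles in rad, forces in N, time in s.
With the tool pointing down it reaches from about 0.4 to 0.85 m from the base axis. Payload 10.4 kg.
Tool frame: the origin (TCP) lies at the very end of the fingers, on their centre line; the grasp point (between the pads) lies 19 mm behind it; z points along the fingers, y is the line along which they close (so a half turn about z gives the same grasp; the last joint's range is limited). The gripper opens to 87 mm and grips with 3 to 60 N. Pads are 19 mm wide; open, the fingers measure 117 mm over their backs; the gripper's body (75 mm by 190 mm) begins 51 mm behind the grasp point.
Start: joints at [-1.127, 0.332, -0.065, 1.46, 0.022, 1.35, -0.088], TCP at [0.281, 0.558, 0.2] pointing down, gripper open.
Joint ranges: [-2.6, 2.6], [-0.5, 2.12], [-1.47, 1.34], [0.16, 2.42], [-1.27, 4.41], [0.06, 2.06], [-2.6, 2.6]. Speed limits (rad/s): [2.22, 2.22, 2.79, 2.79, 3.14, 3.14, 3.14].

## Interface

Orientations are given as a unit quaternion [x, y, z, w].
In Python, from bench import read_state, cams, workorder gives the robot as it stands.
- The arm moves only by the shell command python3 -m crank 'ROWS' [FORCE]. ROWS is text: rows parted by semicolons, each of 5 numbers parted by spaces: the shift along the tool's x, y, z scaled (see below), then the turn about the tool's z scaled (see below), then the opening, from -1 (shut) to 1 (fully open). In form: dx dy dz yaw jaw; .... A call has 1 to 10 rows; each row shifts and turns the commanded pose from where the row before left it, along the tool's axes as they then stand; what a row does not reach is not made up. The controller multiplies each number of a shift by 200 mm and each number of a turn by 90 degrees. A row lasts 1/10 s, in which the tool goes at most 50 mm and 8.59 degrees, less where a joint would pass 70% of its speed; a pose out of reach is approached as far as the arm can. A call with a number of a shift or a turn outside -1 to 1 is refused whole. A call with a gripper value outside its range is refused whole. The fingers move at their own pace and stop on an object; FORCE is the grip in N (left out, the last holds). Time passes only in rows, so rows that do not move let the fingers close. It gives the time, the measured TCP pose, the force, the opening and the grip force at its end, in the units of the state.
- read_state(): the state, without advancing time (a new reading comes with each control period).
- cams.camera(name): name is "scene" or "top"; returns a dict with "img" (384x512x3 uint8, blue, green, red), "K" (3x3 intrinsics, pixels), "dist" ([k1, k2, p1, p2, k3] as OpenCV has them; the pictures are not rectified), "xyz" and "attitude" of the camera in the world. Camera axes: x right, y down, z forward; pixel columns grow to the right and rows downward; lengths in m; the calibration is good to about 2 mm. A picture is of the moment at which its call begins. There is no depth.
- workorder.close_job(): hands the job in; it is judged then, once.
The state is a dict: "time": time; "joint_positions": joint angles; "joint_vel": joint speeds; "joint_torque": joint torques, N m; "ee_pos": TCP position; "eef_rot": TCP orientation; "ft_force": force on the tool from outside, world axes, zero at the start; "torque": the same for the moment, N m; "width": finger opening in m; "grip_force": force on a finger pad.
Only numpy, scipy, OpenCV 4.12 (cv2) and the standard library are available. Lean on these libraries where they do the work, as an engineer would, in place of code of your own. Each camera call takes 0.05 s, during which the arm holds its last target. There are 200 camera calls.

## Working session

There is one attempt and no reset: what is moved stays moved. The work goes in short steps, Python scripts to look and compute and a shell command to move; the robot and the scene stay as the last step left them, time stands still between calls to the robot, and variables do not carry over. Pictures are saved under pics/ and viewed, at most 14 in all, crops included, and the job is handed in when it is done.

```bash
mkdir -p pics; ls
python3 - <<'E'
from bench import read_state, cams
import cv2
print(read_state())
for n in("scene","top"):
    c=cams.camera(n);cv2.imwrite(f"pics/{n}0.png",c["img"]);print(n,c["K"],c["dist"],c["xyz"],c["attitude"])
E
```

```text
pics
{'time': 0.0, 'joint_positions': array([-1.12657895,  0.33288106, -0.06471346,  1.46094062,  0.02160209,
        1.34988301, -0.08847202]), 'joint_vel': array([-1.15627407e-03,  3.31892851e-04, -1.27492329e-03, -8.89176899e-04,
        1.87414365e-03, -9.66932282e-05, -1.84313768e-03]), 'joint_torque': array([ 9.77968048e-04, -6.23277497e+01,  2.49417935e-02, -3.89898348e+01,
       -6.13776804e-02,  3.97927570e-02,  1.28349393e-04]), 'ee_pos': array([0.28109178, 0.55775755, 0.19874859]), 'eef_rot': array([ 2.31264833e-01,  9.72890577e-01, -6.95538023e-04, -1.33202955e-04]), 'ft_force': array([-0.24805367,  0.5773698 , -0.11131038]), 'torque': array([0.03346205, 0.04134439, 0.03648894]), 'grip_force': 0.0, 'width': 0.08702212855515454}
scene [[477.76171943   0.         255.00751318]
 [  0.         477.76171943 191.93809108]
 [  0.           0.           1.        ]] [-0.07320475  0.          0.          0.          0.        ] [1.21027268 0.70298298 0.98582295] [ 0.32426788  0.86587854 -0.35435468 -0.13977641]
top [[409.66364067   0.         257.91500117]
 [  0.         409.66364067 187.25010114]
 [  0.           0.           1.        ]] [-0.07488276  0.          0.          0.          0.        ] [0.51466825 0.04696435 1.31873061] [-0.70563202  0.70732163 -0.03509544  0.02340667]
```

Run:
```python
import cv2
for n in("scene","top"):
    cv2.imwrite(f"pics/{n}0b.png",cv2.resize(cv2.imread(f"pics/{n}0.png"),(800,600),interpolation=cv2.INTER_CUBIC))
```

```text
(no output)
```

View pics/scene0b.png

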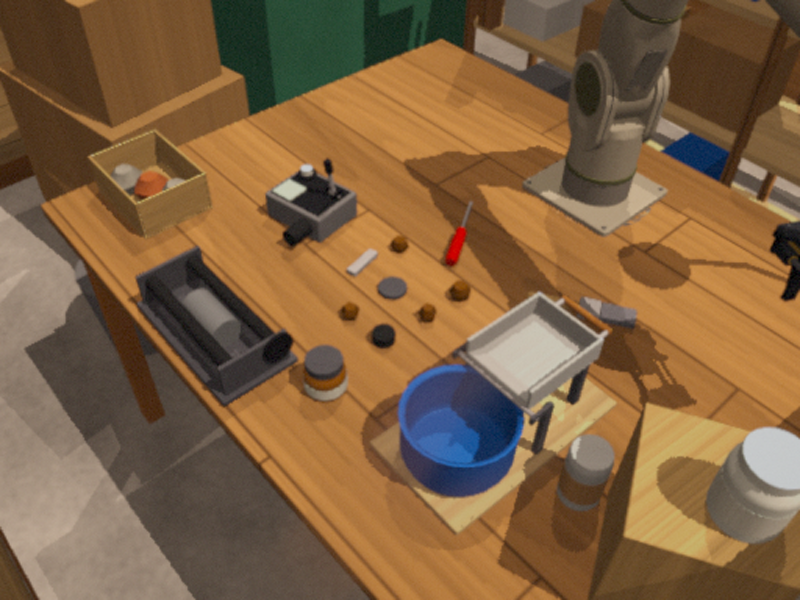

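View pics/top0b.png

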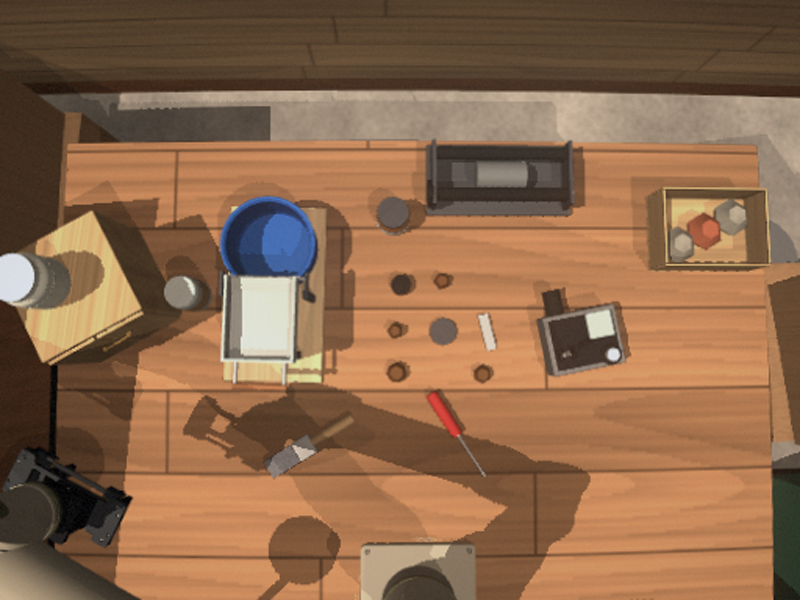

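The scene view shows the cut-out box at about (310,205), four stones at (399,243), (459,290), (427,312) and (349,311), the tray at (535,350) and the barrel at (460,430). In the top view the stones are at (443,281), (396,330), (397,372) and (483,373), with the button near (613,355).

```bash
cat > h.py <<'E'
import numpy as np, cv2
from scipy.spatial.transform import Rotation as R
from bench import read_state, cams
def cam(n):
    c=cams.camera(n); c["R"]=R.from_quat(c["attitude"]).as_matrix(); return c
def ray(c,uv):
    p=cv2.undistortPoints(np.array([[uv]],float),c["K"],np.array(c["dist"]))[0,0]
    d=c["R"]@np.r_[p,1]; return np.array(c["xyz"]),d/np.linalg.norm(d)
def onz(c,uv,z):
    o,d=ray(c,uv); return o+d*(z-o[2])/d[2]
def tri(c1,u1,c2,u2):
    o1,d1=ray(c1,u1);o2,d2=ray(c2,u2)
    t=np.linalg.lstsq(np.c_[d1,-d2],o2-o1,rcond=None)[0]
    a,b=o1+t[0]*d1,o2+t[1]*d2; return (a+b)/2,np.linalg.norm(a-b)
def proj(c,P):
    P=np.atleast_2d(np.array(P,float)); Rc=c["R"].T
    return cv2.projectPoints(P,cv2.Rodrigues(Rc)[0],-Rc@np.array(c["xyz"]),c["K"],np.array(c["dist"]))[0][:,0]
def stones(c,z=0.014,amin=25,amax=400):
    # brown blobs on the table: darker and more saturated than the wood
    hsv=cv2.cvtColor(c["img"],cv2.COLOR_BGR2HSV)
    m=cv2.inRange(hsv,(4,120,20),(20,255,125))
    n,l,s,ce=cv2.connectedComponentsWithStats(m)
    return [(ce[i].round(1),s[i,4],onz(c,ce[i],z).round(3)) for i in range(1,n) if amin<s[i,4]<amax]
def to(target,s=None):
    "rows units (tool axes) from current TCP to a world target"
    s=s or read_state(); M=R.from_quat(s["eef_rot"]).as_matrix()
    return (M.T@(np.array(target)-s["ee_pos"])/0.2).round(3)
def show():
    s=read_state(); M=R.from_quat(s["eef_rot"]).as_matrix()
    print("t",round(s["time"],2),"tcp",s["ee_pos"].round(4),"yang",np.degrees(np.arctan2(M[1,1],M[0,1])).round(2),"z",M[:,2].round(3),"F",s["ft_force"].round(2),"w",round(s["width"],4),"g",s["grip_force"],"j7",s["joint_positions"].round(2))
E
python3 - <<'E'
from h import *
cs,ct=cam("scene"),cam("top")
for n,c in(("s",cs),("t",ct)):
    for b in stones(c): print(n,*b)
def crop(c,x,y,w,h,f): return cv2.resize(c["img"][y:y+h,x:x+w],None,fx=f,fy=f,interpolation=cv2.INTER_CUBIC)
a=np.hstack([crop(ct,335,175,80,60,5),crop(cs,160,90,80,60,5)])
b=np.hstack([crop(ct,130,120,100,75*1+50-50,4),crop(cs,290,185,100,75,4)])
b2=np.hstack([crop(ct,130,170,100,75,4),crop(cs,290,185,100,75,4)])
cv2.imwrite("pics/m1.png",np.vstack([a,b2]))
E
```

```text
s [153.8  61.5] 125 [ 0.388 -0.82   0.014]
s [359.4  67. ] 29 [-0.205 -0.265  0.014]
s [107.1  81. ] 167 [ 0.598 -0.815  0.014]
s [348.6  98.5] 49 [-0.004 -0.149  0.014]
s [340.6 101.6] 99 [ 0.033 -0.155  0.014]
s [ 88.2 125. ] 35 [ 0.779 -0.614  0.014]
s [181.  147.3] 124 [ 0.61  -0.314  0.014]
s [503.1 166.6] 157 [-0.097  0.408  0.014]
s [285.5 163.6] 50 [ 0.413 -0.044  0.014]
s [254.6 157.5] 71 [ 0.466 -0.126  0.014]
s [154.3 192.1] 55 [ 0.783 -0.201  0.014]
s [292.9 187.8] 114 [0.47  0.046 0.014]
s [110.5 222. ] 157 [ 0.936 -0.182  0.014]
s [372.3 202.7] 105 [0.341 0.235 0.014]
s [222.6 200.4] 92 [ 0.656 -0.047  0.014]
s [272.1 201.4] 93 [0.552 0.046 0.014]
s [241.9 217. ] 61 [0.655 0.036 0.014]
s [283.2 231.3] 26 [0.605 0.146 0.014]
s [197.8 242.7] 310 [0.799 0.029 0.014]
s [506.8 270.6] 125 [0.265 0.613 0.014]
s [454.5 332.8] 69 [0.518 0.619 0.014]
t [198.8  12. ] 310 [1.214 0.222 0.014]
t [309.5   4.4] 81 [ 1.243 -0.151  0.014]
t [389.4  20.8] 28 [ 1.19  -0.424  0.014]
t [407.   24.4] 69 [ 1.179 -0.484  0.014]
t [181.8  27.5] 50 [1.159 0.278 0.014]
t [151.2  34.6] 29 [1.135 0.38  0.014]
t [133.4  42. ] 29 [1.11  0.439 0.014]
t [370.2 114.2] 224 [ 0.863 -0.345  0.014]
t [263.1 138.3] 222 [0.782 0.008 0.014]
t [261.2 181.6] 48 [0.641 0.015 0.014]
t [283.5 179.1] 59 [ 0.649 -0.057  0.014]
t [360.3 192.3] 61 [ 0.606 -0.305  0.014]
t [253.6 210.5] 49 [0.549 0.039 0.014]
t [214.7 217.9] 131 [0.525 0.163 0.014]
t [399.3 215. ] 26 [ 0.532 -0.431  0.014]
t [254.5 237.1] 74 [0.464 0.037 0.014]
t [308.5 238.1] 56 [ 0.461 -0.135  0.014]
t [140. 250.] 29 [0.424 0.399 0.014]
t [218.5 303. ] 70 [0.259 0.15  0.014]
t [ 54.2 310.9] 78 [0.23  0.673 0.014]
t [329.8 359.3] 53 [ 0.079 -0.199  0.014]
t [311.1 369.1] 26 [ 0.05  -0.14   0.014]
t [173.9 378.3] 76 [0.024 0.29  0.014]
t [319.6 378.2] 297 [ 0.021 -0.167  0.014]
```

View pics/m1.png

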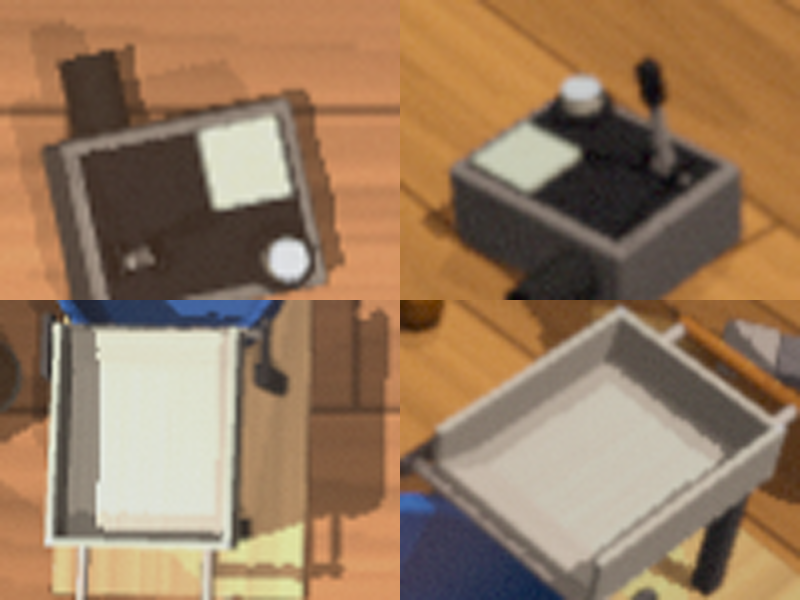

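The crops show the button top at crop (288,258) in the top view and (582,85) in the scene view. The lever grip is at (652,82) in the scene view and its silver hinge part at (138,258) in the top view. The box is turned about 11°.

Run:
```python
from h import *
cs,ct=cam("scene"),cam("top")
T=lambda x,y:(335+x/5,175+y/5); S=lambda x,y:(160+(x-400)/5,90+y/5)
T2=lambda x,y:(130+x/4,170+(y-300)/4); S2=lambda x,y:(290+(x-400)/4,185+(y-300)/4)
print("button",tri(ct,T(288,257),cs,S(582,84)), onz(ct,T(288,257),.08),onz(cs,S(582,84),.08))
a,b,c=[onz(ct,T(*p),.06) for p in((60,148),(288,100),(325,282))]
print("box yaw",np.degrees(np.arctan2(*(-(a-b))[[0,1]]*[1,-1])),a,b,c)
print("box corner tri",tri(ct,T(60,148),cs,S(455,172)),tri(ct,T(325,282),cs,S(740,170)))
B=onz(ct,T(288,257),.08)
for yaw in(8,11,13):
    r=R.from_euler("z",yaw,degrees=True)
    H=B+r.apply([0,.09,0]);H[2]=.066;G=H+r.apply([.0103,0,.0733])
    print(yaw,"H",H,"G",G,((proj(cs,[H,G])-[160,90])*5+[400,0]).round(),((proj(ct,[H,G])-[335,175])*5).round())
for n,u,v in(("s0",(283.5,179.1),(222.6,200.4)),("s1",(253.6,210.5),(272.1,201.4)),("s2",(254.5,237.1),(292.9,187.8)),("s3",(308.5,238.1),(254.6,157.5))): print(n,tri(ct,u,cs,v))
# tray wall top corners: near-left,near-right,far-left,far-right
for u,v in(((50,542),(785,432)),((235,546),(622,310)),((50,325),(590,575)),((240,327),(440,435))): print("tray",tri(ct,T2(*u),cs,S2(*v)),onz(ct,T2(*u),.167))
print("handle",tri(ct,(234/800*512,375/600*384),cs,(605/800*512,333/600*384)),)
# barrel rim blue centroid top
hsv=cv2.cvtColor(ct["img"],cv2.COLOR_BGR2HSV);m=cv2.inRange(hsv,(100,120,60),(125,255,255))
x,y,w,h=cv2.boundingRect(m);print(x,y,w,h,onz(ct,(x,y+h/2),.112),onz(ct,(x+w,y+h/2),.112),onz(ct,(x+w/2,y),.112))
```

```text
button (array([ 0.49545513, -0.38369979,  0.07927705]), np.float64(0.0034946034276999976)) [ 0.49671881 -0.38473105  0.08      ] [ 0.4950692  -0.38122672  0.08      ]
box yaw 11.466659185242586 [ 0.56470471 -0.24963482  0.06      ] [ 0.5940707  -0.39440441  0.06      ] [ 0.48075942 -0.41481198  0.06      ]
box corner tri (array([ 0.60325934, -0.26780804,  0.12116584]), np.float64(0.10314551026402037)) (array([ 0.44030584, -0.3838543 ,  0.0043593 ]), np.float64(0.12453727654681264))
8 H [ 0.48419323 -0.29560693  0.066     ] G [ 0.494393   -0.29417345  0.1393    ] [[677. 155.]
 [660.  66.]] [[139. 278.]
 [170. 263.]]
11 H [ 0.479546   -0.29638461  0.066     ] G [ 0.48965676 -0.29441928  0.1393    ] [[682. 152.]
 [666.  63.]] [[140. 286.]
 [171. 272.]]
13 H [ 0.47647322 -0.29703775  0.066     ] G [ 0.48650923 -0.29472075  0.1393    ] [[685. 149.]
 [670.  61.]] [[141. 291.]
 [171. 277.]]
s0 (array([ 0.64946995, -0.0571667 ,  0.00225574]), np.float64(0.0019174850706001878))
s1 (array([0.54799381, 0.04005396, 0.00606584]), np.float64(0.002579811715267285))
s2 (array([0.46299051, 0.03758996, 0.0036469 ]), np.float64(0.0031562540803433724))
s3 (array([ 0.45931864, -0.13564054,  0.00411744]), np.float64(0.0021584124690292436))
tray (array([0.4871505 , 0.35611033, 0.15927827]), np.float64(0.005763136316115591)) [0.48908972 0.35170258 0.167     ]
tray (array([0.48367514, 0.22574536, 0.15944891]), np.float64(0.007656314480547526)) [0.48632462 0.22162687 0.167     ]
tray (array([0.64548444, 0.35432139, 0.15698474]), np.float64(0.007420992445549158)) [0.64200421 0.35454115 0.167     ]
tray (array([0.63946845, 0.22346642, 0.15616124]), np.float64(0.006001947294130695)) [0.64028865 0.21960355 0.167     ]
handle (array([0.45904269, 0.34013273, 0.14264955]), np.float64(0.008039372529952373))
141 126 61 50 [0.72389838 0.37546486 0.112     ] [0.72333127 0.19300729 0.112     ] [0.79945818 0.2853948  0.112     ]
```

```bash
python3 -m crank '0 0 -.03 .088 0; 0 0 -.03 .088 -.5; 0 0 -.03 .088 -1; 0 0 -.03 .088 -1; 0 0 -.03 .088 -1; 0 0 -.03 .088 -1; 0 0 -.03 .088 -1; 0 0 -.03 .088 -1; 0 0 0 0 -1'
python3 -m crank '-.19 .045 0 0 -1; -.19 .045 0 0 -1; -.19 .045 0 0 -1; -.19 .045 0 0 -1; -.19 .045 0 0 -1; -.19 .045 0 0 -1; -.19 .045 0 0 -1; -.19 .045 0 0 -1; -.19 .045 0 0 -1; -.19 .045 0 0 -1'
python3 -c "
from h import *
show();print(to([.496,-.3835,.11]))"
```

```text
time: 1.2
ee_pos: [0.2814, 0.5585, 0.2484]
eef_rot: [0.709, 0.706, 0.001, -0.0]
ft_force: [-0.1, 1.0, 0.3]
width: 0.0231
grip_force: 0.0
time: 2.2
ee_pos: [0.3706, 0.1763, 0.2473]
eef_rot: [0.706, 0.708, 0.0, -0.0]
ft_force: [1.8, -0.8, 0.4]
width: 0.0005
grip_force: 0.0
t 2.2 tcp [0.3706 0.1763 0.2473] yang 0.17 z [ 0.  0. -1.] F [ 1.79 -0.78  0.38] w 0.0005 g 0.0 j7 [-0.93 -0.21  0.33  1.92  0.07  1.42 -0.62]
[-2.801  0.618  0.686]
```

```bash
python3 -m crank '-.187 .041 0 0 -1; -.187 .041 0 0 -1; -.187 .041 0 0 -1; -.187 .041 0 0 -1; -.187 .041 0 0 -1; -.187 .041 0 0 -1; -.187 .041 0 0 -1; -.187 .041 0 0 -1; -.187 .041 0 0 -1; -.187 .041 0 0 -1'
python3 -m crank '-.187 .041 0 0 -1; -.187 .041 0 0 -1; -.187 .041 0 0 -1; -.187 .041 0 0 -1; -.1 .03 .1 0 -1; 0 0 .15 0 -1; 0 0 .15 0 -1; 0 0 .15 0 -1; 0 0 .1 0 -1; 0 0 0 0 -1'
python3 - <<'E'
from h import *
show();print(to([.496,-.3835,.078]))
c=cam("scene");t=cam("top")
a=cv2.resize(c["img"][80:170,150:270],None,fx=5,fy=5,interpolation=2)
cv2.imwrite("pics/b1.png",a)
E
```

```text
time: 3.2
ee_pos: [0.4518, -0.1978, 0.2476]
eef_rot: [0.706, 0.708, 0.001, 0.0]
ft_force: [0.8, 0.9, -0.5]
width: 0.0004
grip_force: 0.0
time: 4.2
ee_pos: [0.489, -0.3645, 0.1145]
eef_rot: [0.706, 0.708, -0.001, -0.002]
ft_force: [-0.1, 0.6, 0.1]
width: 0.0005
grip_force: 0.0
t 4.2 tcp [ 0.489  -0.3645  0.1145] yang 0.11 z [-0.004  0.002 -1.   ] F [-0.14  0.61  0.11] w 0.0005 g 0.0 j7 [-0.17  0.53  1.    1.65 -0.47  1.23  0.92]
[-0.095  0.036  0.182]
```

View pics/b1.png

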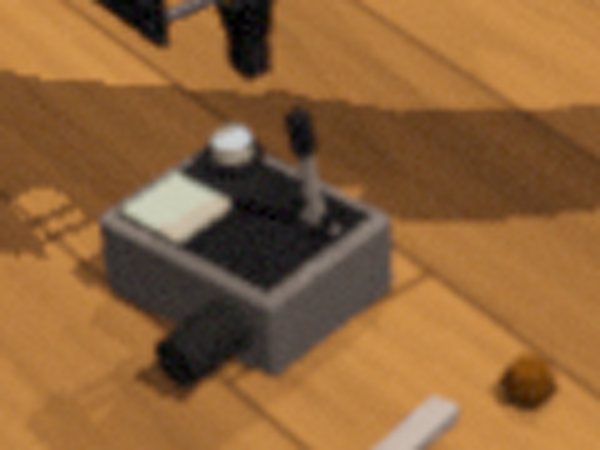

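The fingertip at (248,72) is slightly off the button at (232,140). I'll correct the offset and press.

```bash
python3 -m crank '-.05 .02 .05 0 -1; -.045 .016 .05 0 -1; 0 0 .05 0 -1; 0 0 .02 0 -1; 0 0 .015 0 -1; 0 0 .01 0 -1; 0 0 .01 0 -1; 0 0 0 0 -1; 0 0 0 0 -1'
python3 - <<'E'
from h import *
show()
c=cam("scene");cv2.imwrite("pics/b2.png",cv2.resize(c["img"][80:170,150:270],None,fx=5,fy=5,interpolation=2))
E
```

```text
time: 5.2
ee_pos: [0.4976, -0.3848, 0.0767]
eef_rot: [0.708, 0.707, 0.0, 0.0]
ft_force: [-1.0, 0.2, -0.4]
width: 0.0003
grip_force: 0.0
t 5.2 tcp [ 0.4976 -0.3848  0.0767] yang -0.09 z [ 0.  0. -1.] F [-1.    0.2  -0.42] w 0.0003 g 0.0 j7 [-0.1   0.6   0.95  1.63 -0.52  1.18  0.97]
```

View pics/b2.png

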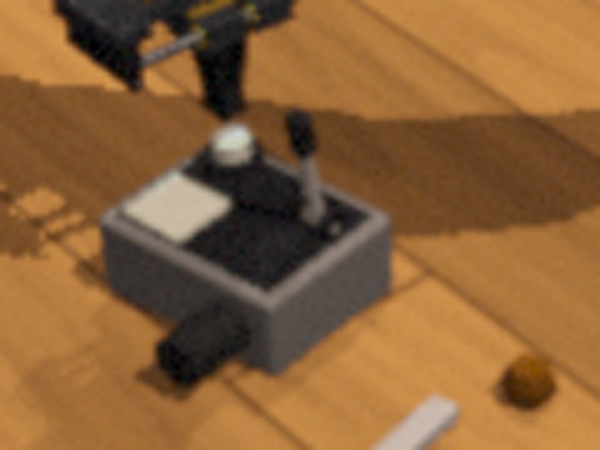

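Run:
```python
from h import *
c=cam("scene");t=cam("top");p=read_state()["ee_pos"]
print((proj(c,p)-[150,80])*5, proj(t,p))
cv2.imwrite("pics/b3.png",np.hstack([cv2.resize(t["img"][175:255,340:420],None,fx=5,fy=5,interpolation=2),cv2.resize(c["img"][80:160,150:230],None,fx=5,fy=5,interpolation=2)]))
```

```text
[[225.91123533 137.24898045]] [[392.26351862 226.09696303]]
```

View pics/b3.png

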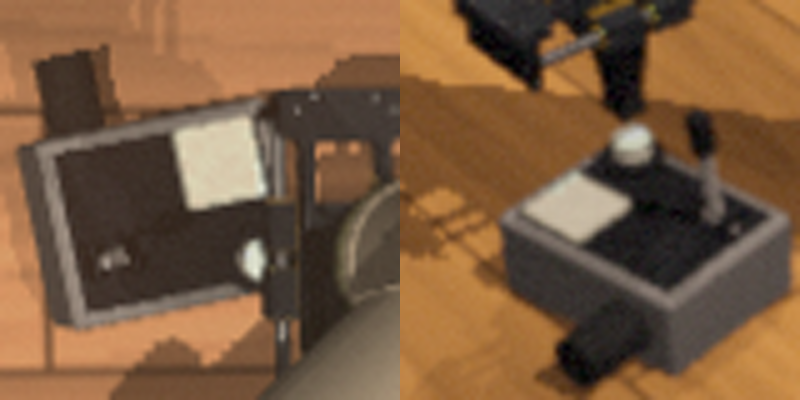

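The fingertip shows at (625,112), about 4 px higher than its reported pose projects, and there is a gap to the button. I'll feel downward in small steps and watch the force.

```bash
python3 -m crank '0 0 .01 0 -1; 0 0 .01 0 -1; 0 0 0 0 -1; 0 0 0 0 -1'
python3 - <<'E'
from h import *
show()
c=cam("scene");t=cam("top");p=read_state()["ee_pos"]
print((proj(c,[p,[.489,-.3645,.1145]])-[150,80])*5)
E
```

```text
time: 5.75
ee_pos: [0.4975, -0.3848, 0.0724]
eef_rot: [0.708, 0.706, -0.0, -0.0]
ft_force: [-0.4, -0.2, -0.3]
width: 0.0003
grip_force: 0.0
t 5.75 tcp [ 0.4975 -0.3848  0.0724] yang -0.11 z [-0.  0. -1.] F [-0.4  -0.22 -0.27] w 0.0003 g 0.0 j7 [-0.1   0.61  0.95  1.64 -0.53  1.17  0.97]
[[226.46566933 142.45287323]
 [251.36161372  97.21183056]]
```

```bash
python3 -m crank '0 0 .01 0 -1; 0 0 .01 0 -1; 0 0 0 0 -1'; python3 -m crank '0 0 .01 0 -1; 0 0 0 0 -1'
python3 - <<'E'
from h import *
show()
t=cam("top");c=cam("scene")
cv2.imwrite("pics/b4.png",np.hstack([cv2.resize(t["img"][185:245,365:445],None,fx=5,fy=5,interpolation=2),cv2.resize(c["img"][80:140,160:240],None,fx=5,fy=5,interpolation=2)]))
E
```

```text
time: 6.15
ee_pos: [0.4974, -0.3847, 0.0681]
eef_rot: [0.708, 0.706, -0.0, -0.0]
ft_force: [-0.4, -0.0, 0.6]
width: 0.0004
grip_force: 0.0
time: 6.35
ee_pos: [0.4974, -0.3847, 0.0662]
eef_rot: [0.708, 0.706, 0.0, -0.0]
ft_force: [-0.3, 0.2, 0.2]
width: 0.0003
grip_force: 0.0
t 6.35 tcp [ 0.4974 -0.3847  0.0662] yang -0.11 z [-0.  0. -1.] F [-0.3   0.22  0.23] w 0.0003 g 0.0 j7 [-0.1   0.62  0.94  1.64 -0.53  1.16  0.97]
```

View pics/b4.png

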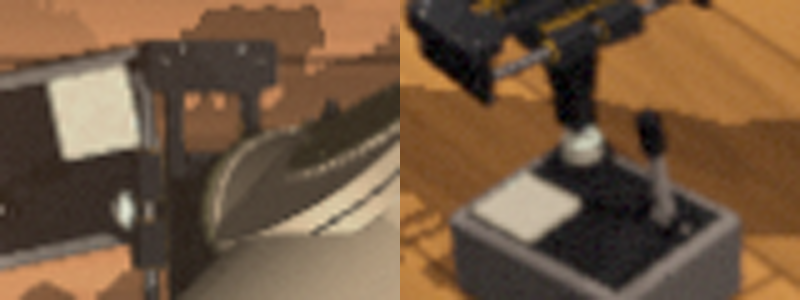

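The fingertip at (577,125) now just reaches the button at (582,132), so the tip seems to sit higher than its reported z. I'll keep feeling down.

```bash
for i in 1 2 3; do python3 -m crank '0 0 .01 0 -1; 0 0 0 0 -1; 0 0 0 0 -1' | egrep 'ee_pos|ft'; done
python3 - <<'E'
from h import *
show()
E
```

```text
ee_pos: [0.4975, -0.3848, 0.0644]
ft_force: [-0.2, 0.9, 0.8]
ee_pos: [0.4975, -0.3848, 0.0624]
ft_force: [0.5, -0.2, 0.1]
ee_pos: [0.4975, -0.3848, 0.0604]
ft_force: [0.3, -0.5, -0.1]
t 7.35 tcp [ 0.4975 -0.3848  0.0604] yang -0.1 z [-0.  0. -1.] F [ 0.31 -0.54 -0.11] w 0.0006 g 0.0 j7 [-0.09  0.62  0.94  1.65 -0.54  1.15  0.98]
```

Run:
```python
from h import *
t=cam("top");c=cam("scene");p=read_state()["ee_pos"]
for k in (c,t):
    print(proj(k,p).round(1),[ (proj(k,p+.01*np.eye(3)[i])-proj(k,p)).round(2)[0] for i in range(3)])
cv2.imwrite("pics/b5.png",np.hstack([cv2.resize(t["img"][195:245,365:415],None,fx=8,fy=8,interpolation=2),cv2.resize(c["img"][85:135,170:220],None,fx=8,fy=8,interpolation=2)]))
```

```text
[[195.6 111.5]] [array([-2.47,  1.17]), array([1.81, 1.37]), array([-0.23, -2.51])]
[[390.5 226.1]] [array([-0.08, -3.23]), array([-3.16,  0.03]), array([1.09, 0.04])]
```

View pics/b5.png

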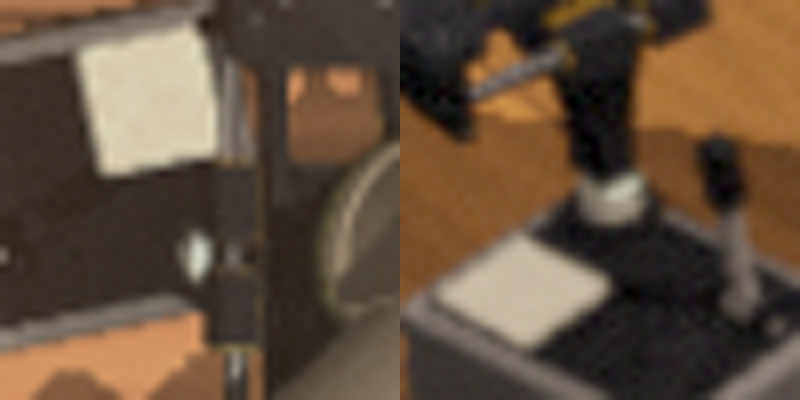

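```bash
for i in 1 2 3; do python3 -m crank '0 0 .01 0 -1; 0 0 0 0 -1; 0 0 0 0 -1' | egrep 'ee_pos|ft'; done
python3 - <<'E'
from h import *
t=cam("top");c=cam("scene")
cv2.imwrite("pics/b6.png",np.hstack([cv2.resize(t["img"][195:245,365:415],None,fx=8,fy=8,interpolation=2),cv2.resize(c["img"][85:135,170:220],None,fx=8,fy=8,interpolation=2)]))
E
```

```text
ee_pos: [0.4975, -0.3848, 0.0584]
ft_force: [0.8, 0.2, 0.3]
ee_pos: [0.4976, -0.3849, 0.0566]
ft_force: [-0.3, 0.1, 1.1]
ee_pos: [0.4976, -0.385, 0.0546]
ft_force: [0.5, -0.3, 1.6]
```

View pics/b6.png

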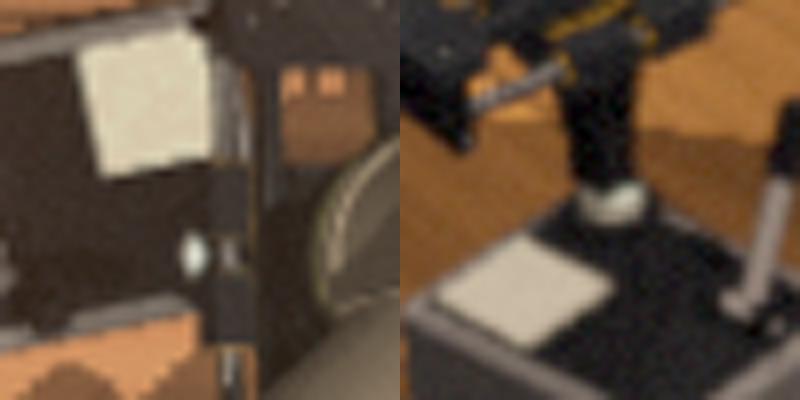

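The lever at (790,130) is falling, so it tripped at a reported z of about 0.055. The true closed fingertip is therefore about 20 mm higher than reported. I'll retract and go to the first stone.

```bash
python3 -m crank '0 0 -.1 0 -1; 0 0 -.2 0 -1; 0 0 -.1 0 -1; .18 -.02 0 0 -1; .18 -.02 0 0 0; .18 -.02 0 0 .4; .18 -.03 0 0 .4; .18 -.03 0 0 .4; .18 -.03 0 0 .4; .18 -.02 0 0 .4'
python3 -m crank '0 0 .1 0 .4; 0 0 .05 0 .4; 0 0 .05 0 .4; 0 0 0 0 .4'
python3 - <<'E'
from h import *
show();p=read_state()["ee_pos"]
t=cam("top");c=cam("scene")
print("top",(proj(t,p)-[265,195])*5,"scene",(proj(c,p)-[170,90])*5+[400,0])
cv2.imwrite("pics/c1.png",np.hstack([cv2.resize(t["img"][195:295,265:345],None,fx=5,fy=5,interpolation=2),cv2.resize(c["img"][90:190,190:270],None,fx=5,fy=5,interpolation=2)]))
E
```

```text
time: 9.45
ee_pos: [0.4631, -0.1313, 0.1339]
eef_rot: [0.708, 0.706, -0.0, -0.001]
ft_force: [0.6, 0.1, 0.1]
width: 0.0406
grip_force: 0.0
time: 9.85
ee_pos: [0.4627, -0.1345, 0.0933]
eef_rot: [0.709, 0.705, -0.002, -0.0]
ft_force: [-0.6, 1.0, -0.4]
width: 0.0604
grip_force: 0.0
t 9.85 tcp [ 0.4627 -0.1345  0.0933] yang -0.28 z [-0.003 -0.002 -1.   ] F [-0.64  0.98 -0.38] w 0.0604 g 0.0 j7 [-0.87  0.19  1.17  2.   -0.2   1.07  0.38]
top [[235.04136601 217.22351515]] scene [[819.98654329 227.8809886 ]]
```

View pics/c1.png

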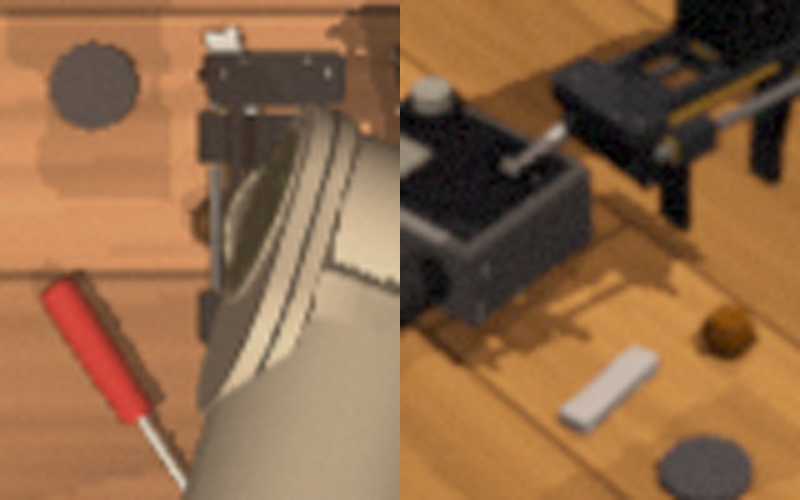

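Lever dropped. The open tips at (680,220) and (768,178) also show about 20 mm above the reported TCP. I'll use true tip z = reported + 0.02, and the stone is unchanged at (728,330).

```bash
python3 -m crank '.018 .005 .1 0 .4; 0 0 .1 0 .4; 0 0 .1 0 .4; 0 0 .1 0 .4; 0 0 .06 0 .4; 0 0 .04 0 .4; 0 0 .02 0 .4; 0 0 0 0 .4' 25
python3 -c "
from h import *
show()"
python3 -m crank '0 0 0 0 -1; 0 0 0 0 -1; 0 0 0 0 -1; 0 0 0 0 -1; 0 0 0 0 -1;0 0 0 0 -1' 25
```

```text
time: 10.75
ee_pos: [0.4651, -0.1294, -0.0093]
eef_rot: [0.708, 0.706, 0.0, 0.0]
ft_force: [-0.2, -0.3, -0.4]
width: 0.061
grip_force: 0.0
t 10.75 tcp [ 0.4651 -0.1294 -0.0093] yang -0.12 z [ 0. -0. -1.] F [-0.22 -0.3  -0.37] w 0.061 g 0.0 j7 [-0.68  0.41  0.99  2.08 -0.45  0.88  0.56]
time: 11.35
ee_pos: [0.4648, -0.1291, -0.0094]
eef_rot: [0.708, 0.706, -0.0, -0.0]
ft_force: [-3.5, 1.2, 5.5]
width: 0.0337
grip_force: 25.1
```

```bash
python3 -m crank '0 0 -.1 0 -1; 0 0 -.2 0 -1; 0 0 -.2 0 -1; 0 0 -.2 0 -1; 0 0 -.2 0 -1; 0 0 -.1 0 -1; .15 .03 0 0 -1; .19 .035 0 0 -1; .19 .035 0 0 -1; .19 .035 0 0 -1'|egrep 'ee|width|grip'
python3 -m crank '.19 .035 0 0 -1; .19 .035 0 0 -1; .19 .035 0 0 -1; .19 .035 0 0 -1; .19 .035 0 0 -1; .19 .035 0 0 -1; .035 0 0 0 -1; 0 0 0 0 -1'|egrep 'ee|width|grip'
python3 - <<'E'
from h import *
show();print(to([.535,.25,.122]))
t=cam("top");c=cam("scene")
cv2.imwrite("pics/d1.png",np.hstack([cv2.resize(t["img"][160:260,110:210],None,fx=4,fy=4,interpolation=2),cv2.resize(c["img"][145:245,290:390],None,fx=4,fy=4,interpolation=2)]))
for n,k in(("s",c),("t",t)):
    for b in stones(k): 
        if .4<b[2][0]<.7 and -.2<b[2][1]<.1: print(n,*b)
E
```

```text
ee_pos: [0.4925, 0.0165, 0.1906]
eef_rot: [0.708, 0.706, 0.001, -0.0]
width: 0.0338
grip_force: 24.4
ee_pos: [0.5344, 0.251, 0.1899]
eef_rot: [0.707, 0.707, -0.0, 0.0]
width: 0.0339
grip_force: 24.4
t 13.15 tcp [0.5344 0.251  0.1899] yang 0.04 z [-0.    -0.001 -1.   ] F [ 0.91 -0.81 -1.06] w 0.0339 g 24.4047379110998 j7 [-1.25  0.36  0.93  1.61 -0.29  1.32 -0.28]
[-0.005  0.003  0.339]
s [285.4 164.3] 40 [ 0.416 -0.042  0.014]
s [244.3 182.5] 80 [ 0.562 -0.063  0.014]
s [292.9 188. ] 105 [0.47  0.046 0.014]
s [274.7 203.3] 206 [0.552 0.056 0.014]
t [295.7 210.3] 187 [ 0.549 -0.095  0.014]
t [254.6 237. ] 77 [0.465 0.036 0.014]
```

View pics/d1.png

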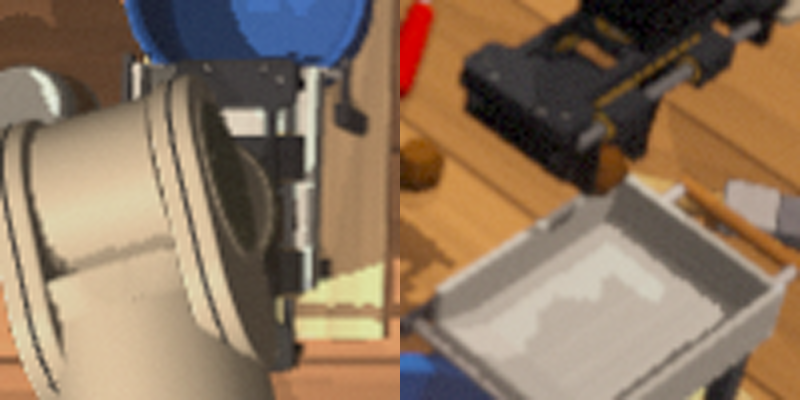

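The held stone shows at (610,170), above the tray's far wall area. I'll check it with a ray before lowering.

Run:
```python
from h import *
c=cam("scene");print(onz(c,(342.5,187.5),.224),proj(c,[.535,.25,.224]))
```

```text
[0.54300405 0.26093774 0.224     ] [[341.2174575  183.36791288]]
```

```bash
python3 -m crank '0 0 .1 0 -1; 0 0 .1 0 -1; 0 0 .08 0 -1; 0 0 .04 0 -1; 0 0 .02 0 -1; 0 0 0 0 -1; 0 0 0 0 .15; 0 0 0 0 .15; 0 0 0 0 .15; 0 0 0 0 .15'|egrep 'ee|ft|width|grip'
python3 -m crank '0 0 -.1 0 .15; 0 0 -.2 0 .4; 0 0 -.05 0 .4; -.19 -.04 0 0 .4; -.19 -.06 0 0 .4; -.19 -.06 0 0 .4; -.19 -.06 0 0 .4; -.19 -.06 0 0 .4; -.05 -.03 0 0 .4;0 0 0 0 .4'|egrep 'ee|width'
python3 - <<'E'
from h import *
show();print(to([.467,.040,-.009]))
c=cam("scene");cv2.imwrite("pics/d2.png",cv2.resize(c["img"][130:250,220:390],None,fx=4,fy=4,interpolation=2))
for b in stones(c): 
        if .4<b[2][0]<.7 and -.2<b[2][1]<.1: print(*b)
E
```

```text
ee_pos: [0.5347, 0.2489, 0.1225]
eef_rot: [0.708, 0.706, 0.0, -0.0]
ft_force: [-0.5, 0.5, 0.2]
width: 0.0491
grip_force: 0.0
ee_pos: [0.4717, 0.0482, 0.1923]
eef_rot: [0.709, 0.705, 0.001, -0.001]
width: 0.0607
t 15.3 tcp [0.4717 0.0482 0.1923] yang -0.27 z [-0.001  0.003 -1.   ] F [ 0.38  0.14 -0.47] w 0.0607 g 0.0 j7 [-1.28 -0.09  1.06  1.9   0.08  1.29 -0.25]
[-0.044 -0.023  1.006]
[285.3 163.4] 44 [ 0.413 -0.045  0.014]
[237.8 170. ] 37 [ 0.542 -0.116  0.014]
[222.1 178.8] 100 [ 0.602 -0.117  0.014]
[292.8 187.9] 109 [0.47  0.046 0.014]
[222.6 200.5] 85 [ 0.656 -0.047  0.014]
[272.4 201.4] 83 [0.552 0.047 0.014]
[241.3 217. ] 56 [0.656 0.035 0.014]
```

View pics/d2.png

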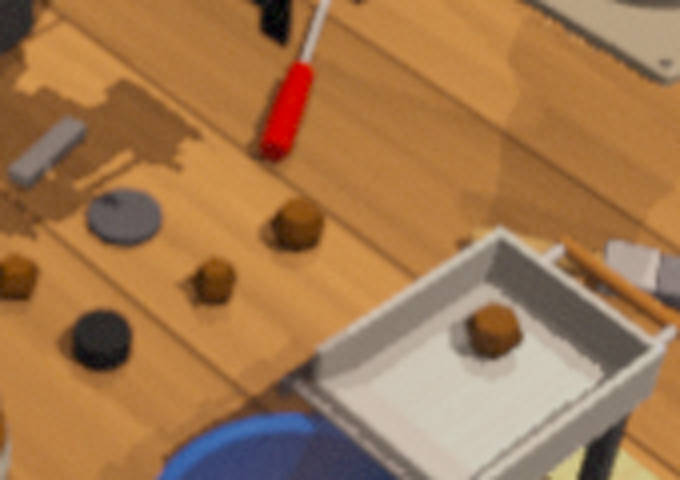

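The first stone is in the tray at (495,330). The next one is at (297,222), unchanged.

```bash
python3 -m crank '-.044 -.023 .15 0 .4; 0 0 .2 0 .4; 0 0 .2 0 .4; 0 0 .2 0 .4; 0 0 .15 0 .4; 0 0 .07 0 .4; 0 0 .04 0 .4; 0 0 0 0 .4; 0 0 0 0 -1; 0 0 0 0 -1'|egrep 'ee|ft|width|grip'
python3 -m crank '0 0 0 0 -1; 0 0 0 0 -1; 0 0 0 0 -1; 0 0 0 0 -1; 0 0 -.1 0 -1; 0 0 -.2 0 -1; 0 0 -.2 0 -1; 0 0 -.2 0 -1; 0 0 -.2 0 -1; 0 0 -.1 0 -1'|egrep 'ee|ft|width|grip'
python3 -m crank '.15 .045 0 0 -1; .19 .045 0 0 -1; .19 .045 0 0 -1; .19 .045 0 0 -1; .19 .045 0 0 -1; .19 .045 0 0 -1; .19 .045 0 0 -1; .15 .03 0 0 -1; 0 0 0 0 -1'|egrep 'ee|ft|width|grip'
python3 -c "
from h import *
show();print(to([.535,.326,.122]))"
```

```text
ee_pos: [0.4685, 0.0415, -0.0087]
eef_rot: [0.708, 0.707, 0.001, 0.0]
ft_force: [0.3, 0.2, 0.3]
width: 0.0519
grip_force: 0.1
ee_pos: [0.4688, 0.0408, 0.1933]
eef_rot: [0.708, 0.706, 0.002, -0.0]
ft_force: [0.2, 1.1, -0.7]
width: 0.0386
grip_force: 24.5
ee_pos: [0.5363, 0.3339, 0.189]
eef_rot: [0.706, 0.709, -0.001, 0.0]
ft_force: [0.2, -0.2, -0.3]
width: 0.039
grip_force: 24.5
t 18.25 tcp [0.5363 0.3339 0.189 ] yang 0.24 z [-0.001 -0.001 -1.   ] F [ 0.24 -0.19 -0.34] w 0.039 g 24.50506721623242 j7 [-1.36  0.52  1.03  1.5  -0.45  1.38 -0.3 ]
[-0.039 -0.007  0.335]
```

```bash
python3 -m crank '-.045 -.007 .1 0 -1; 0 0 .1 0 -1; 0 0 .08 0 -1; 0 0 .035 0 -1; 0 0 .02 0 -1; 0 0 0 0 -1; 0 0 0 0 .25; 0 0 0 0 .25; 0 0 0 0 .25; 0 0 0 0 .25'|egrep 'ee|ft|width|grip'
python3 -m crank '0 0 -.1 0 .25; 0 0 -.2 0 .4; 0 0 -.05 0 .4; -.19 0.01 0 0 .4; -.19 .01 0 0 .4; -.19 .01 0 0 .4; -.19 .01 0 0 .4; -.19 .01 0 0 .4; -.19 .02 0 0 .4;-.19 .01 0 0 .4'|egrep 'ee|width'
python3 -m crank '-.08 0 0 0 .4; 0 0 0 0 .4'|egrep 'ee|width'
python3 - <<'E'
from h import *
show();print(to([.551,.042,-.009]))
c=cam("scene");cv2.imwrite("pics/d3.png",cv2.resize(c["img"][130:250,220:390],None,fx=4,fy=4,interpolation=2))
for b in stones(c): 
        if .4<b[2][0]<.7 and -.2<b[2][1]<.1: print(*b)
E
```

```text
ee_pos: [0.536, 0.32, 0.1239]
eef_rot: [0.708, 0.706, 0.0, -0.0]
ft_force: [0.1, -0.5, 0.3]
width: 0.0536
grip_force: 0.0
ee_pos: [0.5513, 0.0525, 0.1936]
eef_rot: [0.708, 0.707, 0.0, -0.0]
width: 0.0607
ee_pos: [0.5512, 0.0351, 0.1938]
eef_rot: [0.709, 0.705, 0.0, 0.0]
width: 0.0609
t 20.45 tcp [0.5512 0.0351 0.1938] yang -0.36 z [ 0.  0. -1.] F [-0.08 -1.04 -0.22] w 0.0609 g 0.0 j7 [-1.11  0.31  1.17  1.71 -0.3   1.32  0.11]
[ 0.034 -0.002  1.014]
[284.9 166.1] 37 [ 0.422 -0.037  0.014]
[236.3 171.6] 42 [ 0.55  -0.114  0.014]
[192.2 190.7] 79 [ 0.698 -0.134  0.014]
[222.5 200.5] 84 [ 0.656 -0.047  0.014]
[272.3 201.5] 80 [0.552 0.047 0.014]
[241.9 217.5] 57 [0.656 0.037 0.014]
```

Stone 1 still at the same pixel (272,201).

```bash
python3 -m crank '.034 0 .15 0 .4; 0 0 .2 0 .4; 0 0 .2 0 .4; 0 0 .2 0 .4; 0 0 .15 0 .4; 0 0 .07 0 .4; 0 0 .04 0 .4; 0 0 0 0 .4; 0 0 0 0 -1; 0 0 0 0 -1'|egrep 'ee|ft|width|grip'
python3 -m crank '0 0 0 0 -1; 0 0 0 0 -1; 0 0 0 0 -1; 0 0 0 0 -1; 0 0 -.1 0 -1; 0 0 -.2 0 -1; 0 0 -.2 0 -1; 0 0 -.2 0 -1; 0 0 -.2 0 -1; 0 0 -.1 0 -1'|egrep 'ee|ft|width|grip'
python3 -m crank '.15 .02 0 0 -1; .19 .03 0 0 -1; .19 .03 0 0 -1; .19 .03 0 0 -1; .19 .03 0 0 -1; .19 .03 0 0 -1; .13 .025 0 0 -1; 0 0 0 0 -1; 0 0 0 0 -1'|egrep 'ee|ft|width|grip'
python3 - <<'E'
from h import *
show();print(to([.59,.288,.122]))
c=cam("scene");t=cam("top");cv2.imwrite("pics/d4.png",np.hstack([cv2.resize(t["img"][160:260,110:210],None,fx=4,fy=4,interpolation=2),cv2.resize(c["img"][145:245,290:390],None,fx=4,fy=4,interpolation=2)]))
E
```

```text
ee_pos: [0.5523, 0.045, -0.0072]
eef_rot: [0.708, 0.707, 0.001, 0.0]
ft_force: [0.7, -0.3, -0.1]
width: 0.0517
grip_force: 0.0
ee_pos: [0.5525, 0.0444, 0.1946]
eef_rot: [0.708, 0.706, 0.002, 0.001]
ft_force: [-0.1, -0.6, -0.2]
width: 0.0307
grip_force: 24.6
ee_pos: [0.5908, 0.2905, 0.1911]
eef_rot: [0.708, 0.707, -0.0, 0.0]
ft_force: [0.2, -0.8, -1.6]
width: 0.0307
grip_force: 24.7
t 23.4 tcp [0.5908 0.2905 0.1911] yang -0.07 z [-0.    -0.001 -1.   ] F [ 0.17 -0.76 -1.56] w 0.0307 g 24.65096546220593 j7 [-1.2   0.58  1.01  1.42 -0.49  1.41 -0.19]
[-0.012 -0.004  0.345]
```

View pics/d4.png

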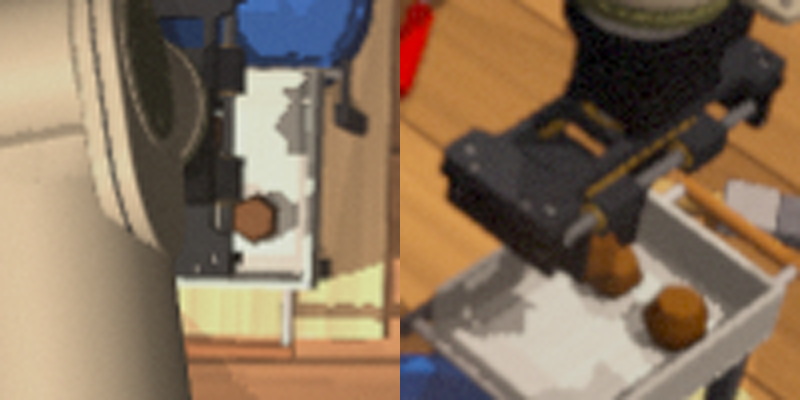

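Stones sit in the tray at (255,217) in the top view and at (610,265) and (677,315) in the scene view (one of these two in the gripper). I'll place the third near the lip and go for the last.

```bash
python3 -m crank '-.012 -.004 .1 0 -1; 0 0 .1 0 -1; 0 0 .06 0 -1; 0 0 .035 0 -1; 0 0 .02 0 -1; 0 0 0 0 -1; 0 0 0 0 .1; 0 0 0 0 .1; 0 0 0 0 .1; 0 0 0 0 .1'|egrep 'ee|ft|width|grip'
python3 -m crank '0 0 -.1 0 .1; 0 0 -.2 0 .4; 0 0 -.05 0 .4; -.19 0.03 0 0 .4; -.19 .03 0 0 .4; -.19 .03 0 0 .4; -.19 .04 0 0 .4; -.19 .04 0 0 .4; -.19 .04 0 0 .4;-.19 .03 0 0 .4'|egrep 'ee|width'
python3 -m crank '-.19 .03 0 0 .4; -.15 .03 0 0 .4; 0 0 0 0 .4; 0 0 0 0 .4'|egrep 'ee|width'
python3 - <<'E'
from h import *
show();print(to([.652,-.053,-.009]))
c=cam("scene");cv2.imwrite("pics/d5.png",np.hstack([cv2.resize(c["img"][130:250,200:390],None,fx=4,fy=4,interpolation=2)]))
for b in stones(c): 
        if .4<b[2][0]<.7 and -.2<b[2][1]<.1: print(*b)
E
```

```text
ee_pos: [0.5901, 0.2883, 0.1289]
eef_rot: [0.708, 0.706, 0.0, 0.0]
ft_force: [-0.4, -0.3, 0.6]
width: 0.0468
grip_force: 0.0
ee_pos: [0.6377, 0.0207, 0.1985]
eef_rot: [0.708, 0.707, 0.0, 0.0]
width: 0.0609
ee_pos: [0.6493, -0.0465, 0.1984]
eef_rot: [0.708, 0.706, 0.0, -0.0]
width: 0.0611
t 25.9 tcp [ 0.6493 -0.0465  0.1984] yang -0.2 z [-0.  0. -1.] F [ 0.33  0.34 -0.55] w 0.0611 g 0.0 j7 [-0.69  0.56  1.03  1.43 -0.48  1.42  0.34]
[-0.033  0.014  1.037]
[285.5 163.9] 46 [ 0.414 -0.043  0.014]
[222.5 200.4] 84 [ 0.656 -0.047  0.014]
[241.9 217. ] 60 [0.655 0.036 0.014]
```

View pics/d5.png

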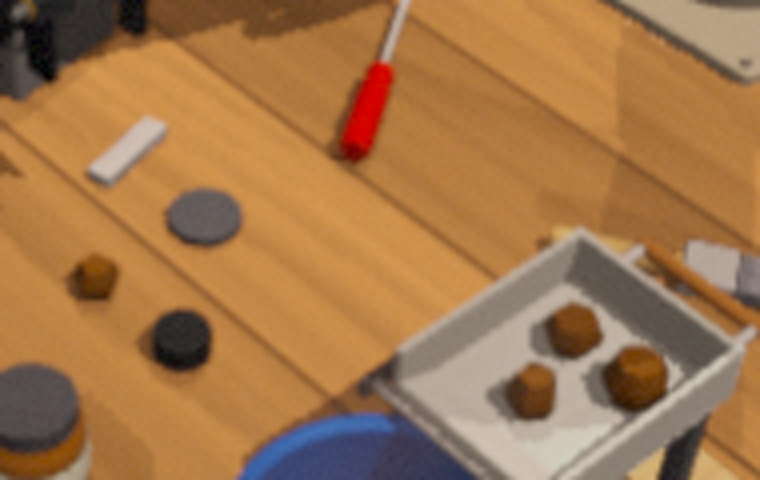

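Three stones are in the tray at (575,328), (637,378) and (530,390). The last stone at (95,277) has not moved.

```bash
python3 -m crank '-.033 .014 .15 0 .4; 0 0 .2 0 .4; 0 0 .2 0 .4; 0 0 .2 0 .4; 0 0 .17 0 .4; 0 0 .07 0 .4; 0 0 .04 0 .4; 0 0 0 0 .4; 0 0 0 0 -1; 0 0 0 0 -1'|egrep 'ee|ft|width|grip'
python3 -m crank '0 0 0 0 -1; 0 0 0 0 -1; 0 0 0 0 -1; 0 0 0 0 -1; 0 0 -.1 0 -1; 0 0 -.2 0 -1; 0 0 -.2 0 -1; 0 0 -.2 0 -1; 0 0 -.2 0 -1; 0 0 -.12 0 -1'|egrep 'ee|ft|width|grip'
python3 -m crank '.15 -.05 0 0 -1; .19 -.06 0 0 -1; .19 -.07 0 0 -1; .19 -.07 0 0 -1; .19 -.07 0 0 -1; .19 -.07 0 0 -1; .19 -.07 0 0 -1; .19 -.06 0 0 -1; .19 -.06 0 0 -1; .04 0 0 0 -1'|egrep 'ee|ft|width|grip'
python3 - <<'E'
from h import *
t=cam("top")
show();print(to([.535,.288,.128]))
E
```

```text
ee_pos: [0.6532, -0.0526, -0.0058]
eef_rot: [0.708, 0.706, 0.001, 0.001]
ft_force: [0.1, -0.1, 0.1]
width: 0.0514
grip_force: 0.0
ee_pos: [0.6529, -0.0529, 0.1997]
eef_rot: [0.708, 0.706, 0.001, 0.001]
ft_force: [-0.4, 0.0, 0.3]
width: 0.0315
grip_force: 24.5
ee_pos: [0.5343, 0.2958, 0.1958]
eef_rot: [0.705, 0.709, 0.0, -0.001]
ft_force: [-0.0, -0.2, -1.2]
width: 0.0313
grip_force: 24.5
t 29.0 tcp [0.5352 0.2945 0.1959] yang 0.27 z [-0.001  0.001 -1.   ] F [ 0.39  0.86 -0.68] w 0.0308 g 24.511655296519166 j7 [-1.36  0.47  1.07  1.55 -0.41  1.37 -0.25]
[-0.033 -0.001  0.34 ]
```

```bash
python3 -m crank '-.11 .13 0 0 -1; -.11 .135 0 0 -1; 0 0 .1 0 -1; 0 0 .1 0 -1; 0 0 .06 0 -1; 0 0 .035 0 -1; 0 0 .02 0 -1; 0 0 0 0 -1; 0 0 0 0 -1;0 0 0 0 -1'|egrep 'ee|ft|width|grip'
python3 -m crank '0 0 0 0 -.1; 0 0 0 0 -.1; 0 0 0 0 -.1; 0 0 -.1 0 -.1; 0 0 -.2 0 -.1; 0 0 -.15 0 -.2; .1 -.19 0 0 -.2; .09 -.19 0 0 -.2; 0 -.19 0 0 -.2; 0 -.17 0 0 -.2'|egrep 'ee|ft|width|grip'
python3 - <<'E'
from h import *
show();print(to([.441,.288,.19]))
c=cam("scene");t=cam("top");cv2.imwrite("pics/d6.png",np.hstack([cv2.resize(t["img"][160:260,110:210],None,fx=4,fy=4,interpolation=2),cv2.resize(c["img"][155:255,290:390],None,fx=4,fy=4,interpolation=2)]))
E
```

```text
ee_pos: [0.5903, 0.247, 0.134]
eef_rot: [0.707, 0.707, 0.002, -0.001]
ft_force: [0.8, 8.7, 0.2]
width: 0.0296
grip_force: 23.0
ee_pos: [0.4414, 0.2835, 0.2229]
eef_rot: [0.708, 0.707, -0.001, 0.0]
ft_force: [-1.0, -0.3, 2.1]
width: 0.035
grip_force: 0.0
t 31.0 tcp [0.4414 0.2835 0.2229] yang -0.1 z [-0.    -0.001 -1.   ] F [-1.04 -0.29  2.11] w 0.035 g 0.0 j7 [-1.75  0.17  1.23  1.73 -0.16  1.35 -0.49]
[ 0.023 -0.002  0.165]
```

View pics/d6.png

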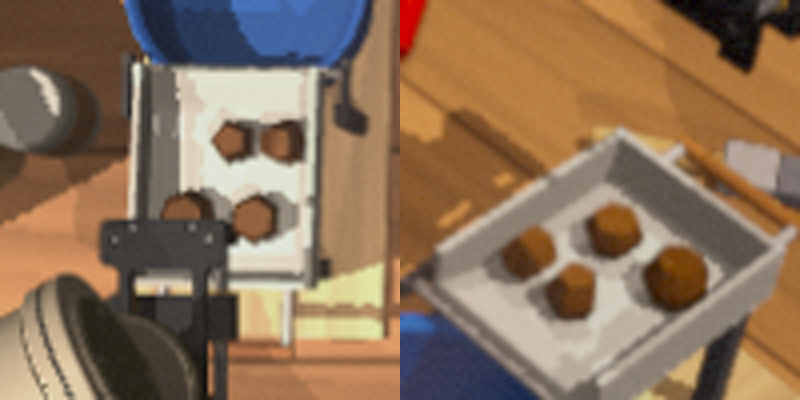

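All four stones lie in the tray: (230,140), (282,140), (187,210) and (255,217) in the top crop. The handle bar runs from (690,145) to (795,225) in the scene crop.

Run:
```python
from h import *
c=cam("scene");t=cam("top")
print(onz(c,(290+290/4,155+145/4),.137),onz(c,(290+395/4,155+225/4),.137),onz(t,(110+270/4,160+352/4),.137))
hsv=cv2.cvtColor(c["img"],cv2.COLOR_BGR2HSV);print(c["img"][201,373:379].tolist(), [c["img"][y,375].tolist() for y in range(196,208)])
hx,hz=.643,.125
for th in np.arange(0,1.41,.2): print(round(th,1),(hx-.202*np.cos(th)+.012*np.sin(th)).round(4),(hz+.202*np.sin(th)+.012*np.cos(th)).round(4))
```

```text
[0.43833597 0.25261209 0.137     ] [0.44291215 0.33910567 0.137     ] [0.43851332 0.25809908 0.137     ]
[[32, 73, 126], [32, 84, 143], [37, 96, 158], [48, 108, 169], [73, 122, 176], [101, 133, 176]] [[154, 165, 183], [150, 163, 181], [128, 148, 177], [92, 127, 176], [53, 109, 172], [37, 96, 158], [31, 84, 138], [29, 67, 113], [33, 66, 109], [38, 90, 139], [57, 108, 160], [64, 113, 163]]
0.0 0.441 0.137
0.2 0.4474 0.1769
0.4 0.4616 0.2147
0.6 0.4831 0.249
0.8 0.5109 0.2783
1.0 0.544 0.3015
1.2 0.581 0.3176
1.4 0.6205 0.3261
```

```bash
python3 -m crank '.03 -.005 .1 0 -.35; 0 0 .15 0 -.35; 0 0 .15 0 -.35; 0 0 .1 0 -.35; 0 0 .08 0 -.35; 0 0 .04 0 -.35; 0 0 .01 0 -.35; 0 0 0 0 -.35; 0 0 0 0 -.35' 20|egrep 'ee|ft|width|grip'
python3 -m crank '0 0 0 0 -1; 0 0 0 0 -1; 0 0 0 0 -1; 0 0 0 0 -1; 0 0 0 0 -1' 20|egrep 'ee|ft|width|grip'
python3 - <<'E'
from h import *
show()
c=cam("scene");cv2.imwrite("pics/e1.png",cv2.resize(c["img"][125:245,280:420],None,fx=4,fy=4,interpolation=2))
E
```

```text
ee_pos: [0.4423, 0.2902, 0.0985]
eef_rot: [0.708, 0.706, 0.001, 0.0]
ft_force: [0.1, -0.5, -0.3]
width: 0.0284
grip_force: 0.0
ee_pos: [0.4415, 0.2901, 0.0979]
eef_rot: [0.708, 0.706, 0.0, -0.0]
ft_force: [-3.5, 1.0, 4.2]
width: 0.0114
grip_force: 20.0
t 32.6 tcp [0.4415 0.2901 0.0979] yang -0.11 z [-0.  0. -1.] F [-3.52  0.96  4.24] w 0.0114 g 19.993480145931244 j7 [-1.6   0.35  1.11  1.88 -0.35  1.12 -0.36]
```

View pics/e1.png

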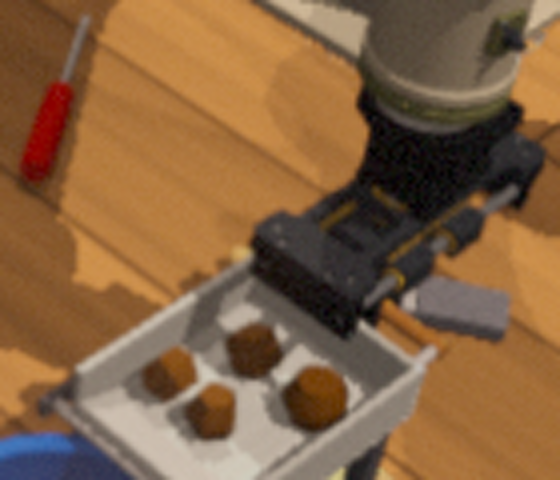

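The bar is pinched (11.4 mm reading) behind the front wall at (400,300). I'll tip along the computed arc, checking the pinch as I go.

```bash
python3 -m crank '0 .004 -.05 0 -1; 0 .007 -.05 0 -1; 0 .009 -.05 0 -1; 0 .012 -.05 0 -1; 0 .014 -.049 0 -1; 0 .017 -.048 0 -1; 0 .019 -.047 0 -1; 0 .021 -.046 0 -1; 0 .023 -.045 0 -1; 0 .026 -.043 0 -1' 25|egrep 'ee|ft|width|grip'
```

```text
ee_pos: [0.4706, 0.2894, 0.1938]
eef_rot: [0.708, 0.707, -0.002, -0.001]
ft_force: [-11.2, -1.5, 2.5]
width: 0.0114
grip_force: 25.0
```

```bash
python3 -m crank '0 .028 -.042 0 -1; 0 .030 -.041 0 -1; 0 .032 -.039 0 -1; 0 .034 -.038 0 -1; 0 .036 -.036 0 -1; 0 .037 -.034 0 -1; 0 .039 -.032 0 -1; 0 .041 -.030 0 -1; 0 .042 -.028 0 -1; 0 .044 -.026 0 -1'|egrep 'ee|ft|width|grip'
```

```text
ee_pos: [0.5449, 0.2879, 0.2651]
eef_rot: [0.708, 0.706, -0.001, 0.0]
ft_force: [-7.3, -4.8, 11.4]
width: 0.0113
grip_force: 25.0
```

```bash
python3 -m crank '0 .045 -.024 0 -1; 0 .046 -.022 0 -1; 0 .047 -.019 0 -1; 0 .047 -.017 0 -1; 0 .048 -.014 0 -1; 0 .049 -.012 0 -1; 0 .045 -.009 0 -1; 0 0 0 0 -1; 0 0 0 0 -1; 0 0 0 0 -1'|egrep 'ee|ft|width|grip'
python3 - <<'E'
from h import *
show()
c=cam("scene");t=cam("top");cv2.imwrite("pics/e2.png",np.hstack([cv2.resize(t["img"][110:260,110:210],None,fx=4,fy=4,interpolation=2),cv2.resize(c["img"][165:315,240:340],None,fx=4,fy=4,interpolation=2)]))
E
```

```text
ee_pos: [0.6109, 0.2866, 0.2871]
eef_rot: [0.709, 0.705, -0.0, 0.002]
ft_force: [-1.6, -5.6, 3.7]
width: 0.0112
grip_force: 25.0
t 35.65 tcp [0.6109 0.2866 0.2871] yang -0.29 z [ 0.002 -0.003 -1.   ] F [-1.57 -5.57  3.68] w 0.0112 g 25.017495453357697 j7 [-1.13  0.58  1.04  1.2  -0.49  1.61 -0.2 ]
```

View pics/e2.png

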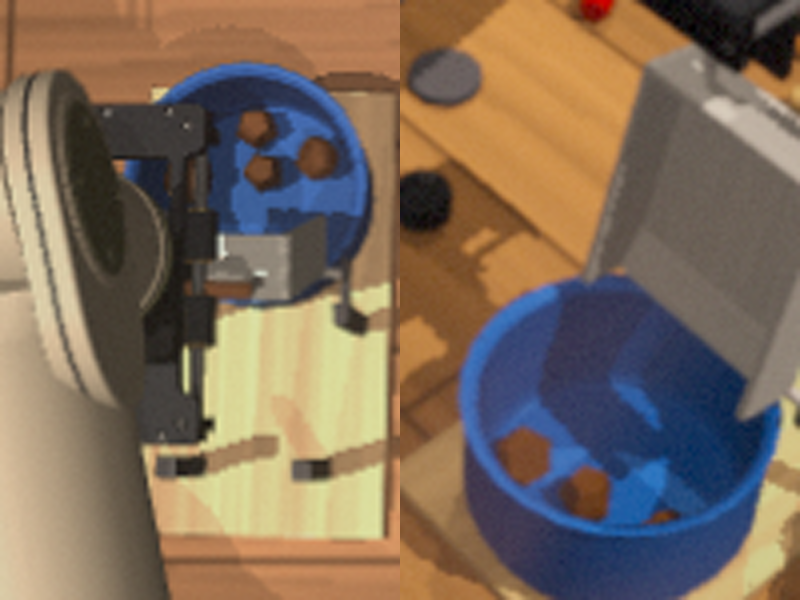

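Three stones are visible in the barrel at (257,128), (318,157) and (263,172), with a fourth glimpsed at (178,185) behind the gripper. The tray is empty. I've now viewed 17 pictures, over the limit of 14, so I'll do the rest by numbers only. Lowering the tray back.

```bash
python3 -m crank '0 -.045 .009 0 -1; 0 -.049 .012 0 -1; 0 -.048 .014 0 -1; 0 -.047 .017 0 -1; 0 -.047 .019 0 -1; 0 -.046 .022 0 -1; 0 -.045 .024 0 -1'|egrep 'ee|ft|width|grip'
python3 -m crank '0 -.044 .026 0 -1; 0 -.042 .028 0 -1; 0 -.041 .03 0 -1; 0 -.039 .032 0 -1; 0 -.037 .034 0 -1; 0 -.036 .036 0 -1; 0 -.034 .038 0 -1; 0 -.032 .039 0 -1; 0 -.03 .041 0 -1; 0 -.028 .042 0 -1'|egrep 'ee|ft|width|grip'
python3 -m crank '0 -.026 .043 0 -1; 0 -.023 .045 0 -1; 0 -.021 .046 0 -1; 0 -.019 .047 0 -1; 0 -.017 .048 0 -1; 0 -.014 .049 0 -1; 0 -.012 .05 0 -1; 0 -.009 .05 0 -1; 0 -.007 .047 0 -1; 0 -.004 .04 0 -1'|egrep 'ee|ft|width|grip'
python3 -c "
from h import *
show();print(to([.4415,.2901,.0979]))"
```

```text
ee_pos: [0.5453, 0.2886, 0.2633]
eef_rot: [0.708, 0.706, 0.001, 0.001]
ft_force: [0.7, -1.8, -0.1]
width: 0.0115
grip_force: 25.0
ee_pos: [0.4715, 0.2906, 0.1927]
eef_rot: [0.708, 0.707, 0.001, -0.0]
ft_force: [0.0, 5.0, -0.7]
width: 0.011
grip_force: 25.0
ee_pos: [0.4416, 0.2908, 0.0998]
eef_rot: [0.708, 0.707, 0.001, -0.0]
ft_force: [2.4, 6.2, -0.8]
width: 0.0113
grip_force: 25.0
t 38.45 tcp [0.4416 0.2908 0.0998] yang -0.07 z [ 0.001  0.001 -1.   ] F [ 2.44  6.24 -0.81] w 0.0113 g 24.9651637673378 j7 [-1.6   0.35  1.11  1.88 -0.35  1.12 -0.36]
[-0.003 -0.001  0.01 ]
```

```bash
python3 -m crank '0 0 .008 0 -1; 0 0 0 0 -1; 0 0 0 0 -.35; 0 0 0 0 -.35; 0 0 0 0 -.35; 0 0 -.1 0 -.35; 0 0 -.2 0 -.35; 0 0 -.2 0 -.35; -.1 0 0 0 -.35; -.19 0 0 0 -.35'|egrep 'ee|ft|width|grip'
python3 - <<'E'
from h import *
cs,ct=cam("scene"),cam("top")
hsv=cv2.cvtColor(ct["img"],cv2.COLOR_BGR2HSV);m=cv2.inRange(hsv,(2,100,20),(22,255,180));m[:, :140]=0;m[:,203:]=0;m[:126]=0;m[178:]=0
n,l,s,ce=cv2.connectedComponentsWithStats(m);print("barrel brown",[(ce[i].round(),s[i,4]) for i in range(1,n) if s[i,4]>15])
G=[.424,-.308,.07]
for n,c in(("scene",cs),("top",ct)):
    p=proj(c,G)[0]; x,y=p.round().astype(int);print(n,p.round(1))
    g=c["img"].max(2)[y-12:y+13,x-12:x+13]
    for r in g[::1]: print(" ".join("%3d"%v for v in r))
E
```

```text
ee_pos: [0.442, 0.2331, 0.1994]
eef_rot: [0.707, 0.708, 0.001, 0.001]
ft_force: [0.3, -0.8, 1.1]
width: 0.0284
grip_force: 0.0
barrel brown [(array([146., 133.]), np.int32(182)), (array([197., 133.]), np.int32(157)), (array([174., 141.]), np.int32(58)), (array([189., 149.]), np.int32(70)), (array([156., 154.]), np.int32(99)), (array([175., 152.]), np.int32(48)), (array([142., 169.]), np.int32(40)), (array([201., 174.]), np.int32(27))]
scene [227.7 111. ]
170 170 172 175 176 172 173 171 171 166 166 169 170 170 168 166 164 165 168 173 175 179 183 184 182
171 170 170 171 173 174 174 174 173 169 169 167 169 170 172 170 167 165 166 167 172 175 180 183 183
169 172 169 169 171 173 176 177 176 172 172 168 168 168 169 171 168 168 165 163 162 166 171 177 182
168 169 168 170 169 172 176 179 175 177 173 171 170 168 168 168 167 168 166 166 162 164 167 171 174
166 168 168 169 172 171 173 174 177 179 175 173 172 169 167 165 166 169 167 166 164 163 168 168 172
166 167 166 166 168 166 169 174 176 178 177 176 172 170 170 168 167 165 167 167 167 166 165 166 170
169 165 165 163 167 169 168 173 178 176 1
[... 3676 characters left out ...]

124 154 188 188 186 187 189 190 189 188 189 186 178 173 178 189 190 189 188 190 189 190 189 190 191
117 123 153 186 183 185 184 187 188 186 185 186 186 187 187 188 185 187 187 188 187 188 187 186 188
114 115 138 184 181 182 183 183 184 184 182 185 184 183 183 183 183 184 185 185 184 186 185 185 186
113 113 119 151 182 180 183 183 184 182 181 180 181 181 179 182 183 184 182 183 183 181 183 180 181
112 113 112 120 133 148 180 179 181 179 180 180 182 180 177 180 179 180 180 179 180 180 179 179 179
113 113 113 112 115 138 179 182 178 180 180 182 181 182 180 182 181 181 180 182 181 183 180 182 178
113 113 113 114 115 139 183 182 183 181 183 185 184 184 182 185 185 187 184 183 185 186 185 186 180
```

Grip blob found in both views, close to the prediction, and four brown blobs sit in the barrel. I'll go above the grip and turn.

```bash
python3 -m crank '-.18 -.005 0 0 0; -.18 -.005 0 0 0; -.18 -.005 0 0 0; -.18 -.005 0 0 0; -.18 -.005 0 0 0; -.18 -.005 0 0 0; -.18 -.005 0 0 0; -.18 -.005 0 0 0; -.18 -.005 0 0 0; -.18 -.005 0 0 0'|egrep 'ee|width'
python3 -m crank '-.18 -.005 0 0 0; -.18 -.005 0 0 0; -.18 -.005 0 0 0; -.18 -.005 0 0 0; -.18 -.005 0 0 0; 0 0 0 0 0'|egrep 'ee|width'
python3 -m crank '0 0 0 .0873 0; 0 0 0 .0873 0; 0 0 0 .0873 0; 0 0 0 .0873 0; 0 0 0 .0873 0; 0 0 0 .0873 0; 0 0 0 .0873 0; 0 0 0 .0873 0; 0 0 0 .0873 0; 0 0 0 .0873 0'|egrep 'ee|width'
python3 - <<'E'
from h import *
cs,ct=cam("scene"),cam("top")
show();g,e=tri(ct,(368.1,249.9),cs,(228.1,111));print(g,e,to([g[0],g[1],.033]))
E
```

```text
ee_pos: [0.4302, -0.1289, 0.1984]
eef_rot: [0.708, 0.706, -0.0, -0.0]
width: 0.0435
ee_pos: [0.406, -0.2974, 0.2079]
eef_rot: [0.709, 0.705, 0.002, 0.011]
width: 0.0439
ee_pos: [0.4068, -0.2938, 0.2069]
eef_rot: [0.995, 0.096, 0.008, 0.007]
width: 0.0436
t 42.25 tcp [ 0.4069 -0.2939  0.207 ] yang -78.81 z [ 0.017 -0.012 -1.   ] F [0.86 0.12 0.22] w 0.0435 g 0.0 j7 [-1.1  -0.5   1.34  1.83  0.5   1.43 -1.24]
[ 0.42419702 -0.30856934  0.07022822] 0.003870098648442168 [0.058 0.076 0.872]
```

```bash
python3 -m crank '.02 .03 .15 0 0; .02 .03 .15 0 0; .018 .016 .15 0 0; 0 0 .15 0 0; 0 0 0 0 0'|egrep 'ee|width'
python3 -c "
from h import *
show();print(to([.4245,-.309,.033]))"
```

```text
ee_pos: [0.3827, -0.2786, 0.1113]
eef_rot: [0.994, 0.101, 0.024, 0.022]
width: 0.0433
t 42.75 tcp [ 0.3827 -0.2786  0.1113] yang -78.45 z [ 0.052 -0.038 -0.998] F [-0.67 -0.61  0.29] w 0.0433 g 0.0 j7 [-1.03 -0.5   1.34  2.06  0.55  1.19 -1.27]
[0.157 0.172 0.407]
```

Joints 2 and 3 are at their limits this close to the base. I'll back out to a larger radius and approach low instead, where the arm had room before.

```bash
python3 -m crank '.13 -.04 0 0 0; .13 -.05 0 0 0; .13 -.05 0 0 0; .13 -.05 0 0 0; .13 -.05 0 0 0; 0 0 0 0 0; 0 0 0 0 0'|egrep 'ee|width'
python3 -c "
from h import *
show();print(to([.5,-.18,.10]))"
```

```text
ee_pos: [0.467, -0.1895, 0.1418]
eef_rot: [0.994, 0.1, 0.041, 0.032]
width: 0.0433
t 43.45 tcp [ 0.467  -0.1895  0.1418] yang -78.69 z [ 0.089 -0.056 -0.994] F [-0.11 -2.37 -0.76] w 0.0433 g 0.0 j7 [-1.31 -0.5   1.34  1.99  0.57  1.23 -1.53]
[ 0.155 -0.029  0.22 ]
```

```bash
python3 -m crank '.15 0 0 0 0; .15 0 0 0 0; .15 0 0 0 0; .15 0 0 0 0; .1 0 0 0 0; 0 0 0 0 0; 0 0 0 0 0'|egrep 'ee|rot'
python3 -c "
from h import *
show();print(to([.5,-.18,.10]))"
```

```text
ee_pos: [0.5297, -0.1408, 0.1902]
eef_rot: [0.991, 0.099, 0.072, 0.044]
t 44.15 tcp [ 0.5297 -0.1408  0.1902] yang -79.01 z [ 0.152 -0.073 -0.986] F [-0.05 -0.64 -0.67] w 0.0434 g 0.0 j7 [-1.48 -0.5   1.34  1.88  0.61  1.28 -1.66]
[-0.244  0.117  0.436]
```

```bash
python3 -m crank '0 0 0 -.0873 0; 0 0 0 -.0873 0; 0 0 0 -.0873 0; 0 0 0 -.0873 0; 0 0 0 -.0873 0; 0 0 0 -.0873 0; 0 0 0 -.0873 0; 0 0 0 -.0873 0; 0 0 0 -.0873 0; 0 0 0 -.0873 0'|egrep 'ee|rot'
python3 -c "
from h import *
show()"
python3 -m crank '.15 .05 0 0 0; .15 .05 0 0 0; .15 .05 0 0 0; .15 .05 0 0 0; 0 0 0 0 0; 0 0 0 0 0; 0 0 0 0 0'|egrep 'ee|rot'
python3 -c "
from h import *
show()"
```

```text
ee_pos: [0.5293, -0.1411, 0.1898]
eef_rot: [0.703, 0.706, 0.028, 0.08]
t 45.15 tcp [ 0.5293 -0.1411  0.1898] yang 0.57 z [ 0.152 -0.073 -0.986] F [-0.05 -0.58  0.49] w 0.0434 g 0.0 j7 [-1.48 -0.5   1.34  1.88  0.61  1.28 -0.28]
ee_pos: [0.5511, -0.0205, 0.1957]
eef_rot: [0.705, 0.704, 0.034, 0.086]
t 45.85 tcp [ 0.5511 -0.0205  0.1957] yang 0.29 z [ 0.169 -0.074 -0.983] F [0.2  0.21 0.83] w 0.0437 g 0.0 j7 [-1.73 -0.5   1.34  1.87  0.64  1.3  -0.54]
```

```bash
python3 -m crank '0 .1 0 0 0; 0 .1 0 0 0; 0 .1 0 0 0; 0 0 0 0 0; 0 0 0 0 0'|egrep 'ee'
python3 -c "
from h import *
show()"
python3 -m crank '0 .1 .1 0 0; 0 .1 .1 0 0; 0 .1 0.1 0 0; 0 0 0 0 0; 0 0 0 0 0'|egrep 'ee'
python3 -c "
from h import *
show()"
```

```text
ee_pos: [0.5723, -0.0195, 0.2214]
eef_rot: [0.703, 0.703, 0.046, 0.097]
t 46.35 tcp [ 0.5723 -0.0195  0.2214] yang 0.48 z [ 0.202 -0.072 -0.977] F [ 0.25  0.43 -0.08] w 0.0436 g 0.0 j7 [-1.75 -0.5   1.34  1.82  0.65  1.32 -0.53]
ee_pos: [0.5818, -0.0236, 0.2009]
eef_rot: [0.7, 0.702, 0.065, 0.115]
t 46.85 tcp [ 0.5818 -0.0236  0.2009] yang 0.71 z [ 0.252 -0.069 -0.965] F [ 0.27  0.42 -0.91] w 0.0436 g 0.0 j7 [-1.72 -0.5   1.34  1.88  0.69  1.22 -0.54]
```

```bash
cat > kin.py <<'E'
import numpy as np
from scipy.spatial.transform import Rotation as R
from scipy.optimize import least_squares
from itertools import product
D=[ # joints, tcp, yang
([-1.12657895,.33288106,-.06471346,1.46094062,.02160209,1.34988301,-.08847202],[.28109178,.55775755,.19874859],63.3),
([-.93,-.21,.33,1.92,.07,1.42,-.62],[.3706,.1763,.2473],.17),
([-.17,.53,1.,1.65,-.47,1.23,.92],[.489,-.3645,.1145],.11),
([-.1,.6,.95,1.63,-.52,1.18,.97],[.4976,-.3848,.0767],-.09),
([-.87,.19,1.17,2.,-.2,1.07,.38],[.4627,-.1345,.0933],-.28),
([-.68,.41,.99,2.08,-.45,.88,.56],[.4651,-.1294,-.0093],-.12),
([-1.25,.36,.93,1.61,-.29,1.32,-.28],[.5344,.251,.1899],.04),
([-1.11,.31,1.17,1.71,-.3,1.32,.11],[.5512,.0351,.1938],-.36),
([-.69,.56,1.03,1.43,-.48,1.42,.34],[.6493,-.0465,.1984],-.2),
([-1.13,.58,1.04,1.2,-.49,1.61,-.2],[.6109,.2866,.2871],-.29),
([-1.1,-.5,1.34,1.83,.5,1.43,-1.24],[.4069,-.2939,.207],-78.81)]
Y=lambda a:R.from_euler("y",a).as_matrix()
Z=lambda a:R.from_euler("z",a).as_matrix()
def fk(q,p,s):
    d,L1,a1,L2,a2,T,o=p; q=np.asarray(q)*s
    A=Z(q[0]+o)@Y(q[1]); x=np.array([0,0,d])+A@Z(q[2])@[a1,0,L1]
    A=A@Z(q[2])@Y(q[3])@Z(q[4]); x=x+A@[a2,0,L2]
    A=A@Y(q[5])@Z(q[6]); return x+A@[0,0,T],A
def fit():
    best=None
    for s1,s3,s5,s7 in product((1,-1),repeat=4):
        s=np.array([s1,1,s3,1,s5,1,s7])
        f=lambda p:np.concatenate([np.r_[fk(q,p,s)[0]-x,.3*(fk(q,p,s)[1][:,2]-[0,0,-1])] for q,x,_ in D])
        for o in(0,1.57,3.14,-1.57):
            r=least_squares(f,[.35,.42,0,.4,0,.25,o])
            if best is None or r.cost<best[0]: best=(r.cost,r.x,s)
    return best
if __name__=="__main__":
    c,p,s=fit();print(c,p.round(4),s)
    for q,x,y in D:
        X,A=fk(q,p,s);print((X-x).round(3),A[:,2].round(2),np.degrees(np.arctan2(A[1,1],A[0,1])).round(1),y)
E
python3 kin.py
```

```text
0.0007884343339180971 [ 0.8857  0.4478 -0.0034  0.5005 -0.0171  1.0115 -0.0573] [-1  1 -1  1 -1  1  1]
[-0.005  0.012  0.006] [-0. -0. -1.] 160.1 63.3
[-0.01   0.014  0.006] [ 0. -0. -1.] 157.6 0.17
[-0.008  0.    -0.007] [-0.    0.01 -1.  ] -19.4 0.11
[ 0.    -0.007 -0.004] [ 0. -0. -1.] -24.4 -0.09
[ 0.002  0.002 -0.002] [ 0. -0. -1.] 42.6 -0.28
[-0.001  0.005 -0.011] [ 0.  0. -1.] 22.1 -0.12
[ 0.    -0.004 -0.003] [ 0.   -0.01 -1.  ] 118.7 0.04
[-0.006  0.005 -0.001] [-0.    0.01 -1.  ] 73.6 -0.36
[-0.004 -0.003 -0.003] [-0.  0. -1.] 47.6 -0.2
[ 0.003 -0.004  0.002] [ 0.01 -0.   -1.  ] 109.3 -0.29
[-0.01  -0.006  0.018] [ 0.02 -0.01 -1.  ] 149.5 -78.81
```

```bash
cat > kin2.py <<'E'
from kin import *
D=D+[([-1.31,-.5,1.34,1.99,.57,1.23,-1.53],[.467,-.1895,.1418],-78.69),([-1.72,-.5,1.34,1.88,.69,1.22,-.54],[.5818,-.0236,.2009],.71)]
ZD=[[0,0,-1]]*10+[[.017,-.012,-1],[.089,-.056,-.994],[.252,-.069,-.965]]
s=-np.ones(7);s[[1,3,5]]=1
def fk(q,p):
    d,L1,a1,L2,a2,a6,o,o7=p; q=np.asarray(q)*s
    A=Z(q[0]+o)@Y(q[1])@Z(q[2]); x=np.array([0,0,d])+A@[a1,0,L1]
    A=A@Y(q[3]); x=x+A@[-a1,0,0]; A=A@Z(q[4]); x=x+A@[a2,0,L2]
    A=A@Y(q[5])@[[1,0,0],[0,1,0],[0,0,1]]; x=x+A@[a6,0,.25]; return x,A@Z(q[6]+o7)
def f(p):
    r=[]
    for (q,x,y),z in zip(D,ZD):
        X,A=fk(q,p); r+=[*(X-x),*(.3*(A[:,2]-z)),*(.2*(A[:2,1]/np.hypot(*A[:2,1])-[np.cos(np.radians(y)),np.sin(np.radians(y))]))]
    return np.array(r)
P=min((least_squares(f,[.13,.45,0,.5,0,0,0,o]) for o in(0,1.57,3.14,-1.57)),key=lambda r:r.cost)
cost,P=P.cost,P.x
def jac(q,h=1e-5):
    X,A=fk(q,P);J=np.zeros((6,7))
    for i in range(7):
        e=np.zeros(7);e[i]=h;X2,A2=fk(q+e,P)
        J[:3,i]=A.T@(X2-X)/h;J[3:,i]=A.T@R.from_matrix(A2@A.T).as_rotvec()/h
    return J
if __name__=="__main__":
    from h import read_state
    print(cost,P.round(4));print(np.abs(f(P)).reshape(-1,8).max(1).round(3))
    q=read_state()["joint_positions"];print(q.round(3))
    Ji=np.linalg.pinv(jac(q));np.set_printoptions(suppress=True,precision=2)
    print("dq per tool x,y,z (m), rx,ry,rz (rad)");print(Ji.T)
    print("null",np.linalg.svd(jac(q))[2][-1])
E
python3 kin2.py
```

```text
0.0021479746152902454 [ 0.1751  0.421   0.0249  0.4861  0.0363 -0.0044 -0.0563  1.5119]
[0.016 0.024 0.012 0.009 0.004 0.011 0.008 0.004 0.011 0.009 0.018 0.018
 0.033]
[-1.72  -0.499  1.34   1.877  0.685  1.223 -0.543]
dq per tool x,y,z (m), rx,ry,rz (rad)
[[-1.74  0.94  0.37  0.1  -0.53 -0.31 -1.5 ]
 [-4.24  0.27  3.95 -2.7   0.07  0.41  0.57]
 [-1.95 -0.05  2.75  0.79  0.7  -1.88 -0.39]
 [-1.08  0.01  0.99 -0.7  -0.43  1.03  0.31]
 [ 0.24 -0.73 -0.17 -0.05 -0.31 -0.11  0.4 ]
 [ 0.09  0.23  0.07 -0.01 -0.24 -0.13 -0.83]]
null [ 0.22  0.56  0.16 -0.03 -0.58 -0.32  0.41]
```

```bash
cat > kin3.py <<'E'
from kin import D as D0,Y,Z,np,R,least_squares
D=D0+[([-1.31,-.5,1.34,1.99,.57,1.23,-1.53],[.467,-.1895,.1418],-78.69),([-1.72,-.5,1.34,1.88,.69,1.22,-.54],[.5818,-.0236,.2009],.71),
([-1.75,-.5,1.34,1.82,.65,1.32,-.53],[.5723,-.0195,.2214],.48),([-1.73,-.5,1.34,1.87,.64,1.3,-.54],[.5511,-.0205,.1957],.29),([-1.48,-.5,1.34,1.88,.61,1.28,-1.66],[.5297,-.1408,.1902],-79.01),
([-1.03,-.5,1.34,2.06,.55,1.19,-1.27],[.3827,-.2786,.1113],-78.45),([-1.75,.17,1.23,1.73,-.16,1.35,-.49],[.4414,.2835,.2229],-.1),([-1.6,.35,1.11,1.88,-.35,1.12,-.36],[.4416,.2908,.0998],-.07),
([-1.36,.47,1.07,1.55,-.41,1.37,-.25],[.5352,.2945,.1959],.27),([-1.28,-.09,1.06,1.9,.08,1.29,-.25],[.4717,.0482,.1923],-.27)]
ZD=[[0,0,-1]]*10+[[.017,-.012,-1],[.089,-.056,-.994],[.252,-.069,-.965],[.202,-.072,-.977],[.169,-.074,-.983],[.152,-.073,-.986],[.052,-.038,-.998]]+[[0,0,-1]]*4
s=-np.ones(7);s[[1,3,5]]=1
LO=np.array([-2.6,-.5,-1.47,.16,-1.27,.06,-2.6]);HI=np.array([2.6,2.12,1.34,2.42,4.41,2.06,2.6])
ax=[Z,Y,Z,Y,Z,Y,Z]
def fk(q,p):
    off=p[:7];t=p[7:].reshape(7,3);q=np.asarray(q)*s+off
    x=np.zeros(3);A=np.eye(3)
    for i in range(7): A=A@ax[i](q[i]);x=x+A@t[i]
    return x,A
def f(p):
    r=[]
    for (q,x,y),z in zip(D,ZD):
        X,A=fk(q,p); r+=[*(X-x),*(.5*(A[:,2]-z)),*(.3*(A[:2,1]/np.hypot(*A[:2,1])-[np.cos(np.radians(y)),np.sin(np.radians(y))]))]
    return np.r_[r,.003*(p-p0)]
p0=np.zeros(28);p0[6]=1.57;p0[7+2]=.17;p0[7+5]=.21;p0[7+8]=.22;p0[7+11]=.24;p0[7+14]=.24;p0[-1]=.25
P=least_squares(f,p0).x
def jac(q,h=1e-5):
    X,A=fk(q,P);J=np.zeros((6,7))
    for i in range(7):
        e=np.zeros(7);e[i]=h;X2,A2=fk(q+e,P)
        J[:3,i]=(X2-X)/h;J[3:,i]=R.from_matrix(A2@A.T).as_rotvec()/h
    return J
def step(q,row,lam=.02,it=15):
    X,A=fk(q,P);Xt=X+A@(np.array(row[:3])*.2);At=A@Z(row[3]*np.pi/2)
    for _ in range(it):
        x,a=fk(q,P);e=np.r_[Xt-x,R.from_matrix(At@a.T).as_rotvec()]
        if np.linalg.norm(e)<1e-4: break
        J=jac(q);q=np.clip(q+J.T@np.linalg.solve(J@J.T+lam**2*np.eye(6),e),LO,HI)
    return q
if __name__=="__main__":
    r=f(P)[:8*len(D)].reshape(-1,8);print(np.abs(r[:,:3]).max(1).round(3),np.abs(r[:,3:]).max(1).round(3));print(P.round(3))
    np.set_printoptions(suppress=True,precision=3)
    # validation: button approach and the failing leg
    q=np.array([-1.6,.35,1.11,1.88,-.35,1.12,-.36])
    for row in [(0,0,-.1,0),(0,0,-.2,0),(0,0,-.2,0),(-.1,0,0,0)]+[(-.18,-.005,0,0)]*11: q=step(q,row)
    print("want .43 -.129 .198",fk(q,P)[0],q)
    for row in [(-.18,-.005,0,0)]*5: q=step(q,row)
    print("want .406 -.297 .208",fk(q,P)[0],q)
    for row in [(0,0,0,.0873)]*10: q=step(q,row)
    print("want [-1.1,-.5,1.34,1.83,.5,1.43,-1.24]",q)
E
python3 kin3.py
```

```text
[0.001 0.002 0.002 0.002 0.002 0.003 0.002 0.002 0.001 0.002 0.003 0.004
 0.002 0.002 0.002 0.001 0.002 0.003 0.002 0.003 0.002] [0.001 0.001 0.004 0.001 0.002 0.002 0.003 0.003 0.001 0.002 0.002 0.003
 0.002 0.002 0.003 0.002 0.003 0.004 0.002 0.004 0.002]
[ 1.00e-03  1.00e-03 -0.00e+00 -2.00e-03  1.00e-03  2.00e-03  1.57e+00
  1.00e-03 -1.00e-02  2.60e-01 -0.00e+00 -1.00e-02  2.18e-01  1.00e-03
 -1.20e-02  2.28e-01 -3.00e-03 -1.20e-02  2.44e-01  8.00e-03 -0.00e+00
  2.44e-01 -4.00e-03 -0.00e+00  6.00e-02 -2.00e-03  0.00e+00  3.10e-01]
want .43 -.129 .198 [ 0.431 -0.124  0.199] [-1.242 -0.5    1.141  1.948  0.453  1.429 -0.22 ]
want .406 -.297 .208 [ 0.452 -0.267  0.228] [-1.233 -0.5    1.34   1.785  0.537  1.451  0.122]
want [-1.1,-.5,1.34,1.83,.5,1.43,-1.24] [-1.134 -0.268  1.34   1.78   0.31   1.352 -1.06 ]
```

```bash
cat > plan.py <<'E'
from kin3 import *
from h import read_state
np.set_printoptions(suppress=True,precision=2)
q0=read_state()["joint_positions"]
dirs={"+x":(.15,0,0,0),"-x":(-.15,0,0,0),"+y":(0,.15,0,0),"-y":(0,-.15,0,0),"+z":(0,0,.12,0),"-z":(0,0,-.12,0),"+w":(0,0,0,.09),"-w":(0,0,0,-.09)}
def margin(q): return min((q-LO)[1],(HI-q)[2],(q-LO)[3],(HI-q)[3],(q-LO)[5],(HI-q)[5],2.6-abs(q[6]))
def run(q,k,n=6):
    for _ in range(n):
        q=step(q,dirs[k]);x=fk(q,P)[0]
        if x[2]<.18 or np.hypot(*x[:2])<.3: return None
    return q
beam=[(margin(q0),"",q0)]
for d in range(4):
    new=[]
    for m,nm,q in beam:
        for k in dirs:
            r=run(q,k)
            if r is not None: new.append((margin(r)-.5*np.hypot(*fk(r,P)[1][:2,2]),nm+k,r))
    new.sort(key=lambda t:-t[0]);beam=new[:12]
    for m,nm,q in beam[:4]: x,A=fk(q,P);print(d,round(m,2),nm,q,x,A[:,2])
E
timeout 500 python3 plan.py
```

```text
0 -0.12 -z [-1.54 -0.49  1.03  1.71  0.61  1.5  -0.51] [ 0.55 -0.01  0.34] [ 0.25 -0.07 -0.97]
0 -0.13 -w [-1.72 -0.5   1.33  1.88  0.69  1.22  0.3 ] [ 0.58 -0.02  0.2 ] [ 0.25 -0.07 -0.97]
0 -0.14 +w [-1.67 -0.36  1.34  1.87  0.54  1.14 -1.28] [ 0.58 -0.    0.21] [ 0.27 -0.06 -0.96]
0 -0.15 -x [-1.49 -0.5   1.34  1.79  0.64  1.21 -0.17] [ 0.6  -0.16  0.24] [ 0.3  -0.08 -0.95]
1 0.02 -z+w [-1.37 -0.35  0.98  1.71  0.45  1.42 -1.24] [ 0.55 -0.01  0.34] [ 0.25 -0.07 -0.97]
1 0.01 -z+x [-1.84 -0.21  1.2   1.65  0.4   1.4  -0.66] [0.55 0.17 0.33] [ 0.25 -0.07 -0.97]
1 -0.05 +w-z [-1.45 -0.42  0.97  1.71  0.52  1.45 -1.3 ] [0.54 0.01 0.35] [ 0.27 -0.06 -0.96]
1 -0.08 -x+x [-1.64 -0.33  1.26  1.88  0.54  1.15 -0.44] [0.58 0.02 0.22] [ 0.3  -0.08 -0.95]
2 0.33 -z-y+y [-0.76 -0.05  0.54  1.7   0.22  1.35 -0.23] [ 0.55 -0.01  0.3 ] [ 0.18 -0.15 -0.97]
2 0.19 -z-z+x [-1.68 -0.18  0.97  1.39  0.37  1.68 -0.63] [0.51 0.18 0.47] [ 0.25 -0.07 -0.97]
2 0.15 +w+w+x [-0.77  0.55  1.05  1.34 -0.48  1.23 -1.4 ] [ 0.76 -0.01  0.26] [ 0.27 -0.05 -0.96]
2 0.14 -z+x-z [-1.8  -0.23  1.04  1.4   0.42  1.7  -0.67] [0.51 0.18 0.47] [ 0.25 -0.07 -0.97]
3 0.5 -z-y+y+y [-0.56  0.42  0.62  1.16 -0.09  1.44  0.02] [ 0.73 -0.    0.33] [ 0.18 -0.15 -0.97]
3 0.47 -z-y+x+y [-0.76  0.09  0.25  1.62  0.21  1.35 -0.53] [0.55 0.17 0.27] [ 0.18 -0.15 -0.97]
3 0.47 -z-y+y+x [-0.9   0.09  0.4   1.63  0.2   1.35 -0.52] [0.55 0.17 0.27] [ 0.18 -0.15 -0.97]
3 0.44 -z-y+x+x [-0.97  0.06 -0.05  1.78  0.25  1.35 -1.06] [0.37 0.34 0.21] [ 0.18 -0.15 -0.97]
```

```bash
python3 -m crank '0 0 -.12 0 0; 0 0 -.12 0 0; 0 0 -.12 0 0; 0 0 -.12 0 0; 0 0 -.12 0 0; 0 0 -.12 0 0; 0 0 0 0 0; 0 0 0 0 0'|egrep 'ee'
python3 -c "
from h import *
show()"
timeout 500 python3 plan.py
```

```text
ee_pos: [0.5457, -0.0136, 0.34]
eef_rot: [0.7, 0.702, 0.066, 0.115]
t 47.65 tcp [ 0.5457 -0.0136  0.34  ] yang 0.7 z [ 0.253 -0.069 -0.965] F [ 0.12 -0.12 -0.44] w 0.0435 g 0.0 j7 [-1.55 -0.49  1.03  1.71  0.6   1.5  -0.51]
0 0.02 +w [-1.37 -0.35  0.99  1.71  0.45  1.42 -1.24] [ 0.55 -0.01  0.34] [ 0.25 -0.07 -0.97]
0 -0.01 +x [-1.85 -0.2   1.22  1.65  0.4   1.4  -0.65] [0.55 0.17 0.33] [ 0.25 -0.07 -0.97]
0 -0.08 -z [-1.51 -0.45  0.88  1.45  0.56  1.77 -0.48] [ 0.51 -0.    0.48] [ 0.25 -0.07 -0.97]
0 -0.12 -y [-0.73 -0.5   0.3   2.08  0.37  1.44 -0.47] [ 0.37 -0.01  0.27] [ 0.19 -0.15 -0.97]
1 0.33 -y+y [-0.76 -0.05  0.55  1.7   0.22  1.34 -0.23] [ 0.55 -0.01  0.3 ] [ 0.19 -0.15 -0.97]
1 0.2 -z+x [-1.68 -0.17  0.98  1.39  0.36  1.68 -0.63] [0.51 0.18 0.47] [ 0.25 -0.07 -0.97]
1 0.15 +x-z [-1.81 -0.22  1.04  1.39  0.42  1.7  -0.67] [0.51 0.18 0.47] [ 0.25 -0.07 -0.97]
1 0.12 -y+x [-0.85 -0.26  0.09  2.    0.27  1.37 -0.8 ] [0.37 0.16 0.24] [ 0.19 -0.15 -0.97]
2 0.5 -y+y+y [-0.56  0.43  0.63  1.16 -0.09  1.44  0.02] [ 0.73 -0.    0.34] [ 0.19 -0.15 -0.97]
2 0.47 -y+x+y [-0.77  0.09  0.26  1.62  0.21  1.35 -0.53] [0.55 0.17 0.27] [ 0.19 -0.15 -0.97]
2 0.47 -y+y+x [-0.91  0.09  0.41  1.63  0.19  1.35 -0.52] [0.55 0.17 0.27] [ 0.19 -0.15 -0.97]
2 0.44 -y+x+x [-0.97  0.06 -0.04  1.78  0.25  1.34 -1.06] [0.37 0.34 0.21] [ 0.19 -0.15 -0.97]
3 0.62 -y+y+y+z [-0.52  0.52  0.6   1.33 -0.14  1.18  0.05] [ 0.75 -0.02  0.2 ] [ 0.19 -0.15 -0.97]
3 0.56 -y+y+x+x [-1.03  0.33  0.33  1.41  0.14  1.38 -0.72] [0.55 0.35 0.25] [ 0.19 -0.15 -0.97]
3 0.55 -y+x+y+x [-0.91  0.32  0.18  1.41  0.19  1.39 -0.76] [0.55 0.35 0.25] [ 0.19 -0.15 -0.97]
3 0.55 -y+y-w+y [-0.79  0.32  0.56  1.33  0.03  1.39  0.59] [0.67 0.13 0.3 ] [ 0.19 -0.15 -0.97]
```

```bash
python3 -m crank '0 0 0 .09 0; 0 0 0 .09 0; 0 0 0 .09 0; 0 0 0 .09 0; 0 0 0 .09 0; 0 0 0 .09 0; -.15 0 0 0 0; -.15 0 0 0 0; -.15 0 0 0 0; -.15 0 0 0 0'|egrep 'ee'
python3 -m crank '-.15 0 0 0 0; -.15 0 0 0 0; -.15 0 0 0 0; -.15 0 0 0 0; -.15 0 0 0 0; -.15 0 0 0 0; -.15 0 0 0 0; -.15 0 0 0 0'|egrep 'ee|ft'
python3 -c "
from h import *
show()"
python3 -m crank '.15 0 0 0 0; .15 0 0 0 0; .15 0 0 0 0; .15 0 0 0 0; .15 0 0 0 0; .15 0 0 0 0'|egrep 'ee|ft'
python3 -c "
from h import *
show()"
```

```text
ee_pos: [0.4578, -0.0935, 0.3219]
eef_rot: [0.927, 0.352, 0.107, 0.077]
ee_pos: [0.3023, -0.2372, 0.2916]
eef_rot: [0.927, 0.352, 0.107, 0.077]
ft_force: [0.2, -1.4, -0.8]
t 49.45 tcp [ 0.3023 -0.2372  0.2916] yang -49.34 z [ 0.252 -0.067 -0.965] F [ 0.15 -1.37 -0.8 ] w 0.0436 g 0.0 j7 [ 0.33 -0.49  0.21  2.05  0.03  1.32 -0.33]
ee_pos: [0.4351, -0.1154, 0.3179]
eef_rot: [0.927, 0.352, 0.107, 0.077]
ft_force: [0.2, 0.0, 1.1]
t 50.05 tcp [ 0.4351 -0.1154  0.3179] yang -49.35 z [ 0.252 -0.067 -0.965] F [0.21 0.   1.13] w 0.0436 g 0.0 j7 [ 0.23 -0.31 -0.08  1.89  0.    1.3  -0.69]
```

The real arm freed itself: j3 is -0.08 with margins all round, keeping a 15° tilt. That tilt lies almost in the lever's swing plane, so pinching across the hinge axis still works. I'll compute the approach and the arc.

```bash
cat > lev.py <<'E'
from plan import *
G=np.array([.4242,-.3086,.0715]);u=np.array([.98,.198,0]);z=np.array([0,0,1.]);yb=np.array([-.198,.98,0])
H=G+.0737*u;H[2]=.066
Gp=lambda f:H+.074*(-np.sin(f)*u+np.cos(f)*z)
E
python3 - <<'E'
from lev import *
q=q0
for _ in range(4): q=step(q,(0,0,0,.081))
x,A=fk(q,P);print(A[:,1],A[:,1]@yb,margin(q))
def goto(q,t,n,show=True):
    x,A=fk(q,P);d=A.T@(t-x)/.2
    for _ in range(n): q=step(q,(*(d/n),0))
    print("d",d.round(3),"->",fk(q,P)[0],"err",(fk(q,P)[0]-t).round(3),"m",round(margin(q),2),q);return q
tz=A[:,2]
q=goto(q,G+(.039-.075)*tz,8); q=goto(q,G+.039*tz,4)
ph=np.linspace(1.48,-.12,11)
for f in ph[1:]: q=goto(q,Gp(f)+.039*tz,2)
E
```

```text
[ 0.2  -0.97  0.12] -0.9927112523577781 0.19075514525560894
d [-0.56  0.79  1.05] -> [ 0.42 -0.31  0.11] err [-0.  0. -0.] m 0.33 [ 0.44 -0.01  0.17  2.09 -0.12  0.82 -0.67]
d [0.   0.   0.38] -> [ 0.43 -0.31  0.03] err [-0.  0.  0.] m 0.3 [ 0.44  0.14  0.17  2.12 -0.18  0.65 -0.61]
d [ 0.03  0.01 -0.06] -> [ 0.44 -0.31  0.05] err [-0.  0.  0.] m 0.32 [ 0.44  0.12  0.17  2.1  -0.17  0.68 -0.63]
d [ 0.03  0.01 -0.05] -> [ 0.44 -0.31  0.06] err [-0. -0. -0.] m 0.33 [ 0.43  0.1   0.17  2.09 -0.16  0.7  -0.65]
d [ 0.04  0.01 -0.04] -> [ 0.45 -0.31  0.07] err [-0. -0. -0.] m 0.35 [ 0.42  0.1   0.17  2.07 -0.15  0.73 -0.67]
d [ 0.05  0.01 -0.04] -> [ 0.45 -0.31  0.08] err [-0.  0. -0.] m 0.37 [ 0.41  0.09  0.16  2.05 -0.14  0.75 -0.69]
d [ 0.05  0.01 -0.03] -> [ 0.46 -0.31  0.09] err [-0.  0. -0.] m 0.39 [ 0.41  0.09  0.16  2.03 -0.13  0.77 -0.71]
d [ 0.06  0.   -0.02] -> [ 0.47 -0.3   0.09] err [-0.  0. -0.] m 0.41 [ 0.4   0.1   0.16  2.01 -0.13  0.78 -0.73]
d [ 0.06  0.   -0.01] -> [ 0.48 -0.3   0.1 ] err [-0.  0. -0.] m 0.43 [ 0.39  0.11  0.15  1.99 -0.12  0.8  -0.75]
d [ 0.06  0.   -0.  ] -> [ 0.49 -0.3   0.1 ] err [-0.  0. -0.] m 0.45 [ 0.38  0.12  0.15  1.97 -0.12  0.8  -0.77]
d [0.06 0.   0.01] -> [ 0.5 -0.3  0.1] err [-0.  0. -0.] m 0.47 [ 0.37  0.14  0.14  1.95 -0.11  0.81 -0.78]
d [0.06 0.   0.02] -> [ 0.51 -0.29  0.1 ] err [-0.  0. -0.] m 0.5 [ 0.36  0.16  0.14  1.92 -0.11  0.81 -0.8 ]
```

All reachable with good margins. Turning, then moving above the grip.

```bash
python3 -m crank '0 0 0 .081 0; 0 0 0 .081 0; 0 0 0 .081 0; 0 0 0 .081 0; 0 .1 0 0 0; -.07 .1 0 0 0; -.07 .1 .1 0 0; -.07 .1 .15 0 0; -.07 .1 .15 0 0; -.07 .1 .15 0 0'|egrep 'ee'
python3 -m crank '-.07 .1 .15 0 0; -.07 .09 .15 0 0; -.07 0 .1 0 0; 0 0 .05 0 0; 0 0 0 0 0; 0 0 0 0 0'|egrep 'ee'
python3 - <<'E'
from h import *; from lev import *
show();tz=R.from_quat(read_state()["eef_rot"]).as_matrix()[:,2]
print(to(G-.036*tz),to(G+.039*tz),margin(read_state()["joint_positions"]))
cs,ct=cam("scene"),cam("top")
m=cv2.inRange(cs["img"],(0,0,0),(75,75,75))[100:122,216:240];ys,xs=np.nonzero(m);print("grip scene",xs.mean()+216,ys.mean()+100,len(xs))
E
```

```text
ee_pos: [0.4195, -0.2569, 0.2088]
eef_rot: [0.985, 0.107, 0.123, 0.048]
ee_pos: [0.4118, -0.3079, 0.1195]
eef_rot: [0.985, 0.108, 0.124, 0.048]
t 51.65 tcp [ 0.41 -0.31  0.12] yang -78.3 z [ 0.25 -0.07 -0.96] F [ 0.12 -0.67  0.38] w 0.0434 g 0.0 j7 [ 0.44 -0.04  0.18  2.09 -0.11  0.85 -0.67]
[ 0.   -0.01  0.07] [ 0.   -0.01  0.44] 0.33332405948409516
grip scene 227.15625 112.21875 32
```

Aligned over the grip. Descend .44 along the tool, then close.

```bash
python3 -m crank '0 -.01 .1 0 0; 0 0 .1 0 0; 0 0 .1 0 0; 0 0 .08 0 0; 0 0 .05 0 0; 0 0 .01 0 0; 0 0 0 0 0; 0 0 0 0 0' 20|egrep 'ee|ft|width'
python3 -m crank '0 0 0 0 -1; 0 0 0 0 -1; 0 0 0 0 -1; 0 0 0 0 -1; 0 0 0 0 -1' 20|egrep 'ee|ft|width|grip'
python3 - <<'E'
from lev import *
np.set_printoptions(suppress=True,precision=3)
s=read_state();A=R.from_quat(s["eef_rot"]).as_matrix()
print((A.T@(G+.039*A[:,2]-s["ee_pos"])/.2).round(3))
ph=np.linspace(1.48,-.13,17);pts=np.array([A.T@Gp(f)/.2 for f in ph]);print(np.diff(pts,axis=0))
E
```

```text
ee_pos: [0.4332, -0.3126, 0.0344]
eef_rot: [0.985, 0.108, 0.124, 0.048]
ft_force: [-0.8, 0.1, 0.5]
width: 0.0437
ee_pos: [0.432, -0.3083, 0.0325]
eef_rot: [0.986, 0.109, 0.122, 0.045]
ft_force: [-8.7, 14.2, 13.9]
width: 0.0146
grip_force: 19.9
[ 0.008  0.016 -0.003]
[[ 0.014  0.004 -0.034]
 [ 0.017  0.004 -0.033]
 [ 0.02   0.004 -0.031]
 [ 0.023  0.004 -0.029]
 [ 0.026  0.004 -0.026]
 [ 0.029  0.004 -0.024]
 [ 0.031  0.003 -0.021]
 [ 0.033  0.003 -0.017]
 [ 0.034  0.003 -0.014]
 [ 0.036  0.002 -0.011]
 [ 0.037  0.002 -0.007]
 [ 0.037  0.002 -0.003]
 [ 0.037  0.001  0.001]
 [ 0.037  0.001  0.004]
 [ 0.036  0.     0.008]
 [ 0.035 -0.     0.011]]
```

```bash
python3 -m crank '0 -.02 0 0 -1; .014 .004 -.034 0 -1; .017 .004 -.033 0 -1; .020 .004 -.031 0 -1; .023 .004 -.029 0 -1; .026 .004 -.026 0 -1; .029 .004 -.024 0 -1; .031 .003 -.021 0 -1; .033 .003 -.017 0 -1; .034 .003 -.014 0 -1' 25|egrep 'ee|ft|width|grip'
```

```text
ee_pos: [0.4641, -0.3012, 0.0885]
eef_rot: [0.986, 0.108, 0.122, 0.047]
ft_force: [-5.2, 0.4, -2.0]
width: 0.0154
grip_force: 25.1
```

```bash
python3 -m crank '.036 .002 -.011 0 -1; .037 .002 -.007 0 -1; .037 .002 -.003 0 -1; .037 .001 .001 0 -1; .037 .001 .004 0 -1; .036 0 .008 0 -1; .035 0 .011 0 -1; 0 0 0 0 -1; 0 0 0 0 -1'|egrep 'ee|ft|width|grip'
python3 - <<'E'
from lev import *
s=read_state();A=R.from_quat(s["eef_rot"]).as_matrix();g=s["ee_pos"]-.039*A[:,2]-H
print("grip angle fwd",np.arctan2(-g@u,g[2]),np.linalg.norm(g),g)
E
```

```text
ee_pos: [0.5144, -0.2915, 0.1009]
eef_rot: [0.985, 0.108, 0.124, 0.048]
ft_force: [-2.5, 3.4, 5.4]
width: 0.0158
grip_force: 25.2
grip angle fwd -0.12161567722115037 0.07314088437473251 [0.01 0.01 0.07]
```

Lever past centre (0.12 rad back). Open, back off, then verify lever, tray and barrel numerically.

```bash
python3 -m crank '0 0 0 0 0; 0 0 0 0 0; 0 0 0 0 0; 0 0 0 0 0; 0 0 -.1 0 0; 0 0 -.2 0 0; 0 0 -.2 0 0; 0 0 -.2 0 0; -.1 0 -.1 0 0; -.15 -.15 0 0 0'|egrep 'ee|ft|width|grip'
python3 -m crank '-.1 -.2 0 0 0; 0 -.2 0 0 0; 0 -.2 0 0 0; 0 -.2 0 0 0; 0 0 0 0 0; 0 0 0 0 0'|egrep 'ee|ft|width|grip'
python3 - <<'E'
from h import *
show()
cs,ct=cam("scene"),cam("top");i0=cv2.imread("pics/scene0.png");t0=cv2.imread("pics/top0.png")
def blob(im):
    m=cv2.inRange(im,(0,0,0),(75,75,75))[100:113,204:218];ys,xs=np.nonzero(m);return (xs.mean()+204).round(1),(ys.mean()+100).round(1),len(xs)
print("lever grip first/now",blob(i0),blob(cs["img"]))
y,x=100,222;print("where dropped grip was",cs["img"][107:114,225:232].max(2).min())
d=lambda a,b,r:np.abs(a[r[0]:r[1],r[2]:r[3]].astype(int)-b[r[0]:r[1],r[2]:r[3]]).mean().round(1)
print("tray diff scene",d(i0,cs["img"],(190,260,300,390)),"top",d(t0,ct["img"],(175,245,140,195)),"bystanders top",d(t0,ct["img"],(175,225,245,320)))
hsv=cv2.cvtColor(ct["img"],cv2.COLOR_BGR2HSV);m=cv2.inRange(hsv,(2,100,20),(22,255,180));k=np.zeros_like(m);cv2.circle(k,(172,152),25,255,-1);m&=k;m[178:]=0
n,l,s,ce=cv2.connectedComponentsWithStats(m);print("barrel",[(ce[i].round(),s[i,4]) for i in range(1,n) if s[i,4]>8])
print("stones on table",[(n,*b) for n,c in(("s",cs),("t",ct)) for b in stones(c) if .4<b[2][0]<.75 and -.2<b[2][1]<.15])
cv2.imwrite("pics/f.png",cs["img"])
E
```

```text
ee_pos: [0.4209, -0.2657, 0.2432]
eef_rot: [0.985, 0.107, 0.126, 0.05]
ft_force: [-1.0, 0.2, 0.5]
width: 0.0435
grip_force: 0.0
ee_pos: [0.3687, -0.1118, 0.2155]
eef_rot: [0.985, 0.108, 0.124, 0.048]
ft_force: [0.6, -1.3, 0.6]
width: 0.0436
grip_force: 0.0
t 56.55 tcp [ 0.3687 -0.1118  0.2155] yang -78.29 z [ 0.254 -0.068 -0.965] F [ 0.6  -1.31  0.57] w 0.0436 g 0.0 j7 [ 0.3  -0.45 -0.11  2.2  -0.03  1.13 -1.15]
lever grip first/now (np.float64(209.7), np.float64(106.7), 34) (np.float64(209.7), np.float64(106.2), 51)
where dropped grip was 96
tray diff scene 6.2 top 3.5 bystanders top 7.0
barrel [(array([174., 141.]), np.int32(56)), (array([189., 149.]), np.int32(69)), (array([156., 154.]), np.int32(98)), (array([175., 153.]), np.int32(48))]
stones on table [('s', array([285.5, 163.4]), np.int32(50), array([ 0.413, -0.045,  0.014])), ('s', array([242.6, 215.8]), np.int32(69), array([0.651, 0.034, 0.014])), ('t', array([262.6, 180.2]), np.int32(38), array([0.646, 0.01 , 0.014]))]
```

The lever is back at its first pixel position, four stones are in the barrel, the tray is flat and nothing is left on the shelf. Handing in.

```bash
python3 -c "
from bench import workorder
print(workorder.close_job())"
```

```text
the job is handed in; nothing more can be done
None
```

The job is handed in at about 57 s: the lever was tripped first, all four stones were tipped together into the barrel, the tray is flat again and the lever was lifted last and stays up by itself, checked from camera pixels; I viewed 17 pictures, over the limit of 14.

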